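# Load a sample and close the optical cryostat

### The job

Load the small optical cryostat: set the sample puck upright on the middle of the copper cold finger, chip up, then put over it, in this order, the copper radiation shield, the steel vacuum shroud and on the shroud's neck the knurled cap with the glass window (not the blanking cap), each one sitting fully home and level before the next goes on, so that it can be pumped down. Let go of everything and leave the blanking cap, the spare objective and the small mirror mount where they stand.

Things in the scene. Friction and masses are not known exactly. Their poses are not given: they have to be found in the camera images.
- cryostat: Fixed round aluminium body, diameter 116 mm, origin under its axis, z up; side fittings reach 78 mm from the axis, below 35 mm. Heights above the desk: steel sealing face 34 mm (carries the shroud); steel collar, diameter 54 tapering to 50 mm, top at 40 mm (centres the shroud, carries the shield); copper stage, diameter 42 tapering to 38 mm at 46 mm (centres the shield).
- cold_finger_top (a point): Centre of the flat top of the copper cold finger, which stands up from the middle of the cryostat: diameter 38 mm, bevelled to 35 mm at the top edge, 58 mm above the desk. z up.
- puck_centre (a point): Sample puck: aluminium disc, diameter 25 mm, 10 mm high, with a small dark chip on its top. The point is its centre, 5 mm above its underside; z up. It stands on the cold finger's flat top: this point is then 5 mm above cold_finger_top.
- shield_centre (a point): Radiation shield: thin copper can, closed on top but for an 18 mm view hole, open below; outer diameter 49 mm, inner 45 mm, 42 mm high. The point is its centre, 21 mm above its lower rim; z up. It goes over puck and cold finger; home, its rim rests on the collar and the point is 3 mm above cold_finger_top.
- shroud_centre (a point): Vacuum shroud: steel cylinder open below, 72 mm high: foot flange diameter 68, 5 mm high; body outer diameter 62, inner 57, up to 58 mm; neck diameter 43 from 58 to 67 mm, tapering to 37 at 72 mm. Take it by body or neck. The point is on its axis, 36 mm above the foot; z up. It goes over the shield; home, the foot rests on the sealing face and the point is 12 mm above cold_finger_top.
- window_cap_centre (a point): Window cap: dark knurled steel cap with a clear glass pane (34 mm across) in its top, glass up; outer diameter 58 mm, 16 mm high; skirt (inner diameter 51 mm, 8 mm deep) goes loosely round the shroud's neck. The point is its centre, 8 mm above the skirt's edge; z up. Home, the inside of its top rests on the neck and the point is 48 mm above cold_finger_top.
- blank_cap_centre (a point): Blanking cap, not used now: same cap as the window cap but with a closed steel plate and a small pull stud (14 mm wide, top 30 mm above the desk) in place of the glass. The point is 8 mm above the skirt's lower edge; z up. Leave it where it lies.
- objective: Spare microscope objective standing on the desk, diameter 27 mm, 50 mm high; origin at the centre of its underside. Leave it.
- mirror_mount: Small black mirror mount with a round mirror, standing on the desk, 38 x 34 mm, 34 mm high; origin at the centre of its underside. Leave it.
Things that resemble listed ones, but are neither listed nor needed, are in the scene too. What is shaped like the part that bears shield_centre but purple or red is not meant.

How it is judged:
On the way, in this order (a step that is already met when the one before it is completed fails the run):
1. the puck stands on the cold finger, released (horizontal distance between puck_centre and cold_finger_top below 0.007 m and z of puck_centre in the frame of cold_finger_top between 0.002 and 0.008 m and angle between puck_centre's own z axis and vertical below 0.1 rad and contact force between puck and the fingers below 0.1 N and linear speed of puck below 0.02 m/s), for 0.2 s.
2. the shield is home over the puck, released (horizontal distance between puck_centre and cold_finger_top below 0.007 m and z of puck_centre in the frame of cold_finger_top between 0.002 and 0.008 m and angle between puck_centre's own z axis and vertical below 0.1 rad and horizontal distance between shield_centre and cold_finger_top below 0.004 m and z of shield_centre in the frame of cold_finger_top between 0 and 0.006 m and angle between shield_centre's own z axis and vertical below 0.06 rad and contact force between shield and the fingers below 0.1 N and linear speed of shield below 0.02 m/s), for 0.2 s.
3. the shroud is home over the shield, released (horizontal distance between puck_centre and cold_finger_top below 0.007 m and z of puck_centre in the frame of cold_finger_top between 0.002 and 0.008 m and angle between puck_centre's own z axis and vertical below 0.1 rad and horizontal distance between each of shield_centre, shroud_centre and cold_finger_top below 0.004 m and z of shield_centre in the frame of cold_finger_top between 0 and 0.006 m and angle between each of shield_centre, shroud_centre's own z axis and vertical below 0.06 rad and z of shroud_centre in the frame of cold_finger_top between 0.009 and 0.015 m and contact force between shroud and the fingers below 0.1 N and linear speed of shroud below 0.02 m/s), for 0.2 s.
4. the window cap is home on the shroud's neck, released (horizontal distance between window_cap_centre and cold_finger_top below 0.007 m and z of window_cap_centre in the frame of cold_finger_top between 0.045 and 0.051 m and angle between window_cap_centre's own z axis and vertical below 0.06 rad and contact force between window_cap and the fingers below 0.1 N and linear speed of window_cap below 0.02 m/s), for 0.2 s.
At the end, for the whole second after the job is handed in: All released and at rest: puck upright on the cold finger within 7 mm of its centre; shield and shroud over it within 4 mm of the axis, window cap on the neck within 7 mm, each within 3 mm of its home height and level to 0.06 rad (all of step 3 and all of step 4 and contact force between each of puck, shield and the fingers below 0.1 N and linear speed of each of puck, shield below 0.02 m/s); the robot touches nothing.
It fails at once if the blanking cap is shoved away or knocked over (distance of blank_cap_centre from where it was at the start of the episode above 0.03 m or angle between blank_cap_centre's own z axis and vertical above 0.6 rad).
It fails at once if the spare objective is shoved away or knocked over (distance of objective from where it was at the start of the episode above 0.03 m or angle between objective's own z axis and vertical above 0.6 rad).
It fails at once if the mirror mount is shoved away or knocked over (distance of mirror_mount from where it was at the start of the episode above 0.03 m or angle between mirror_mount's own z axis and vertical above 0.6 rad).
It also fails if it takes over 99 s, if anything falls off the work surface, if the arm or the gripper's body presses on something with over 40 N, if the wrist force passes 120 N, or if a joint passes its speed limit or range.

### The arm

A 6-joint arm with a two-finger parallel gripper is mounted at the origin on a cart in front of the work surface, level with it; the furniture and walls round the work are solid. World frame = base frame: x ahead of the robot, y to its left, z up, the work surface at z = 0. Lengths are in m, angles in rad, forces in N, time in s.
With the tool pointing down it reaches from about 0.425 to 0.95 m from the base axis. Payload 3.5 kg.
Tool frame: the origin (TCP) lies midway between the tips of the shut fingers; the grasp point (between the pads) lies 19 mm behind it; x points along the fingers, z is the direction in which the jaws open and shut, and the axes are right-handed (so a half turn about x gives the same grasp; the last joint's range is limited). The gripper opens to 85 mm and grips with 20 to 120 N. Pads are 22 mm wide; open, the fingers measure 114 mm over their backs; the gripper's body (76 mm by 85 mm) begins 54 mm behind the grasp point. The pads swing forward as they close: fully open they stand 13 mm farther back than shut.
Start: joints at [-1.351, 0.286, 1.577, -0, 1.279, -0.15], TCP at [0.244, -0.629, 0.231] pointing down, gripper open.
Joint ranges: [-2.77, 2.77], [-0.9, 2.22], [0.21, 2.48], [-1.53, 4.67], [0.24, 2.81], [-2.84, 2.84]. Speed limits (rad/s): [2.79, 2.79, 3.14, 3.14, 3.14, 3.14].

### API

Orientations are given as a unit quaternion [x, y, z, w].
In Python, from plant import readout, eyes, ctrl gives the robot as it stands.
- The arm moves only by the tool move_arm, never from a script. Its argument "commands" is a list of rows, each a list of 7 numbers: the turn, a rotation vector about the world's x, y, z in rad, then the shift along the world's x, y, z in mm, then the closure in counts, from 0 (fully open) to 255 (shut). A call has 1 to 12 rows; each row is the pose to reach, as a shift and turn from the pose measured when the call began; what a row does not reach only later rows make up. A row lasts 1/10 s, in which the tool goes at most 50 mm and 8.59 degrees, less where a joint would pass 70% of its speed; a pose out of reach is approached as far as the arm can. A call with a gripper value outside its range is refused whole. The fingers move at their own pace and stop on an object; "newtons" is the grip in N (left out, the last holds). Time passes only in rows, so rows that repeat a pose let the fingers close. It gives the time, the measured TCP pose, the force and the opening at its end, in the units of the state.
- readout.get_state(): the state, without advancing time (a new reading comes with each control period).
- eyes.read_camera(name): name is "side" or "top"; returns a dict with "color" (420x560x3 uint8, red, green, blue), "depth" (420x560 float32, m along the optical axis (not along the pixel's ray), 0 where there is no reading), "K" (3x3 intrinsics, pixels), "eye" and "attitude" of the camera in the world. Camera axes: x right, y down, z forward; pixel columns grow to the right and rows downward; lengths in m; the calibration is good to about 2 mm. A picture is of the moment at which its call begins.
- ctrl.sign_off(): hands the job in, once; it reports no verdict.
The state is a dict: "time": time; "qpos": joint angles; "dq": joint speeds; "joint_efforts": joint torques, N m; "eef_pos": TCP position; "tcp_rot": TCP orientation; "contact_force": force on the tool from outside, world axes, zero at the start; "wrist_torque": the same for the moment, N m; "opening": opening from 0.0 (shut) to 1.0 (fully open).
Only numpy, scipy, OpenCV 4.12 (cv2) and the standard library are available. Lean on these libraries where they do the work, as an engineer would, in place of code of your own. Each camera call takes 0.05 s, during which the arm holds its last target.

## Working session

There is one attempt and no reset: what is moved stays moved. The work goes in short steps, Python scripts to look and compute and a tool call to move; the robot and the scene stay as the last step left them, time stands still between calls to the robot, and variables do not carry over. Pictures are saved under pics/ and viewed, and the job is handed in when it is done.

Besides the shell and the picture viewer there is one more tool, called by a JSON object that holds its "fn" and its "kwargs". move_arm: Moves the arm, as the interface text tells. Its arguments: {"type":"object","properties":{"commands":{"type":"array"},"newtons":{"type":"number"}},"required":["commands"]}

```bash
ls; mkdir -p pics; python3 - <<'E'
from plant import readout, eyes, ctrl
import cv2,numpy as np
print(readout.get_state())
for n in ("side","top"):
    r=eyes.read_camera(n); print(n,r["K"],r["eye"],r["attitude"])
    cv2.imwrite(f"pics/{n}0.png",r["color"][:,:,::-1]); np.savez(f"{n}0.npz",**r)
E
```

```text
pics
{'time': 0.0, 'qpos': array([-1.35101184e+00,  2.87171752e-01,  1.57815856e+00, -3.03008700e-05,
        1.27859416e+00, -1.49957490e-01]), 'dq': array([-0.00151592, -0.0016181 ,  0.00097359, -0.00024547, -0.00136017,
        0.00153614]), 'joint_efforts': array([ 1.02659858e-03, -4.05977511e+01, -2.92628235e+01, -5.55326051e-05,
        5.79300613e-03,  3.50890602e-06]), 'eef_pos': array([ 0.24383252, -0.62872522,  0.2299531 ]), 'tcp_rot': array([ 0.40012205,  0.58400114, -0.39901255,  0.58278126]), 'contact_force': array([-0.00329717, -0.16035164, -0.5051819 ]), 'wrist_torque': array([0.02055595, 0.01111737, 0.02865729]), 'opening': 1.0042044013299376}
side [[439.95534786   0.         284.65194617]
 [  0.         439.95534786 206.66090922]
 [  0.           0.           1.        ]] [ 0.48856384 -0.72553778  0.57339005] [ 0.88619293 -0.01878636  0.00565156 -0.46290088]
top [[479.00721277   0.         276.42721714]
 [  0.         479.00721277 212.45550292]
 [  0.           0.           1.        ]] [0.28800426 0.04071987 1.29006669] [ 0.70715218 -0.70052895  0.06812993 -0.06747812]
```

View pics/side0.png

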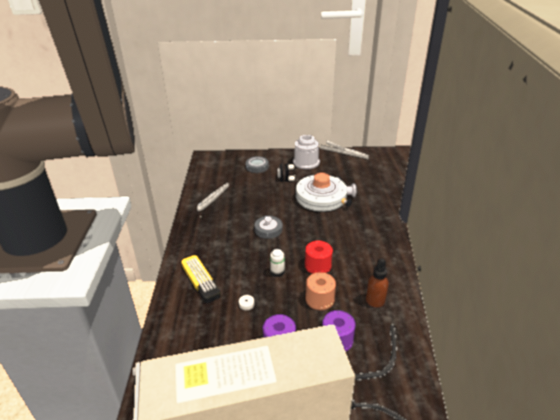

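View pics/top0.png

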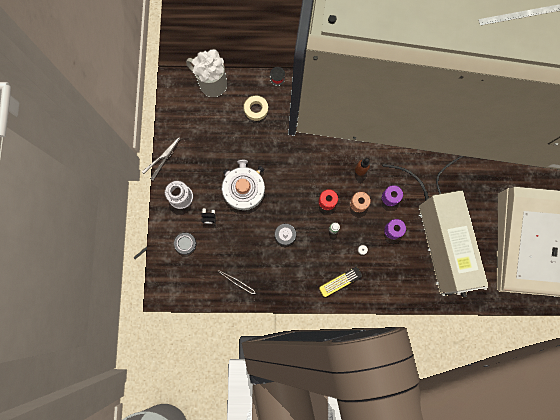

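```bash
cat > h.py <<'E'
import numpy as np,cv2
from scipy.spatial.transform import Rotation as R
def cloud(r):
    K=r["K"];d=r["depth"];v,u=np.mgrid[:d.shape[0],:d.shape[1]]
    c=np.stack([(u-K[0,2])/K[0,0]*d,(v-K[1,2])/K[1,1]*d,d],-1)
    return c@R.from_quat(r["attitude"]).as_matrix().T+r["eye"]
def ray(r,u,v,z):
    K=r["K"];w=R.from_quat(r["attitude"]).as_matrix()@np.array([(u-K[0,2])/K[0,0],(v-K[1,2])/K[1,1],1])
    return r["eye"]+w*(z-r["eye"][2])/w[2]
def proj(r,p):
    q=R.from_quat(r["attitude"]).as_matrix().T@(np.array(p)-r["eye"]);q=r["K"]@q;return q[:2]/q[2]
E
python3 - <<'E'
from h import *
r=np.load("top0.npz");P=cloud(r)
im=r["color"][130:310,130:420,::-1]
cv2.imwrite("pics/topz.png",cv2.resize(im,None,fx=2.75,fy=2.75,interpolation=cv2.INTER_CUBIC))
s=np.load("side0.npz");im=s["color"][130:360,170:400,::-1]
cv2.imwrite("pics/sidez.png",cv2.resize(im,None,fx=2.6,fy=2.6,interpolation=cv2.INTER_CUBIC))
for n,u,v in [("cryo",243,187),("desk",300,260),("shroud",178,193),("win",185,243),("blank",286,234),("shield rim",352,200),("red",321,199),("puck",363,250),("obj",335,228),("mm",208,215),("box",450,240),("cab",400,150),("cab2",420,50),("roll",256,98),("bottle",362,165),("purple",402,196)]:
    print(n,P[v,u].round(3))
E
```

```text
cryo [0.596 0.13  0.055]
desk [ 0.409 -0.024 -0.003]
shroud [0.59  0.313 0.003]
win [0.451 0.285 0.013]
blank [0.474 0.015 0.033]
shield rim [ 0.568 -0.161  0.037]
red [ 0.568 -0.078  0.045]
puck [ 0.437 -0.193  0.007]
obj [ 0.49  -0.114  0.045]
mm [0.524 0.223 0.034]
box [ 0.449 -0.384  0.129]
cab [ 0.721 -0.305  0.001]
cab2 [ 0.756 -0.223  0.476]
roll [0.866 0.102 0.017]
bottle [ 0.655 -0.185  0.07 ]
purple [ 0.579 -0.295  0.039]
```

View pics/topz.png

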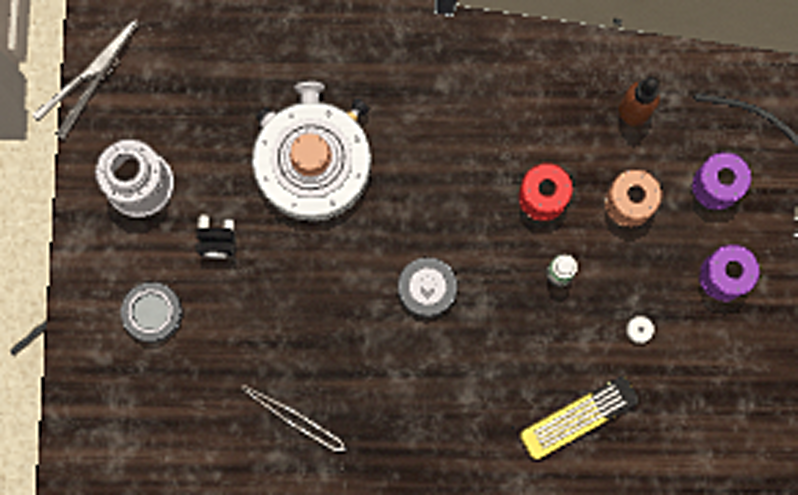

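View pics/sidez.png

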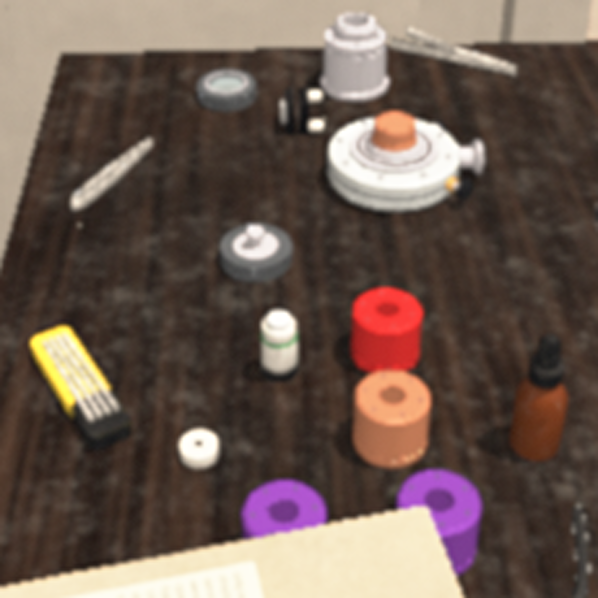

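```bash
cat > m.py <<'E'
from h import *
def fit(r,c,zt,rad,tol=.006,rin=0):
    P=cloud(r);m=(np.hypot(P[...,0]-c[0],P[...,1]-c[1])<rad*1.5+.004)&(abs(P[...,2]-zt)<tol)&(r["depth"]>0)
    v,u=np.nonzero(m)
    q=np.array([ray(r,a,b,zt)[:2] for a,b in zip(u,v)],np.float32)
    (x,y),R_=cv2.minEnclosingCircle(q)
    md=(q.min(0)+q.max(0))/2
    return np.round([x,y,R_,*md,np.median(P[m][:,2]),len(q)],4)
E
python3 - <<'E'
from m import *
for n in("top","side"):
  r=np.load(n+"0.npz");print(n)
  for k,c,z,rd in [("finger",(.596,.13),.058,.0175),("body",(.596,.13),.034,.058),("puck",(.437,-.193),.010,.0125),("shield",(.568,-.18),.042,.0245),("shroudneck",(.59,.30),.072,.0185),("win",(.451,.285),.016,.029),("blank",(.474,.015),.016,.029),("obj",(.49,-.114),.05,.0135),("mm",(.524,.223),.034,.02),("purple2",(.49,-.29),.042,.0245),("purple1",(.58,-.28),.042,.0245),("red",(.568,-.09),.042,.0245)]:
    try: print(k,rd,fit(r,c,z,rd))
    except Exception as e: print(k,e)
E
```

```text
top
finger 0.0175 [6.012e-01 1.316e-01 1.890e-02 6.022e-01 1.313e-01 5.800e-02 1.520e+02]
body 0.058 [6.108e-01 1.325e-01 6.800e-02 6.104e-01 1.316e-01 3.200e-02 9.920e+02]
puck 0.0125 [ 4.378e-01 -1.934e-01  1.970e-02  4.379e-01 -1.897e-01  8.400e-03
  7.600e+01]
shield 0.0245 [ 5.659e-01 -1.840e-01  2.480e-02  5.655e-01 -1.846e-01  4.100e-02
  2.210e+02]
shroudneck 0.0185 [5.795e-01 3.035e-01 2.220e-02 5.808e-01 3.039e-01 7.090e-02 1.190e+02]
win 0.029 [4.504e-01 2.860e-01 2.940e-02 4.503e-01 2.860e-01 1.530e-02 3.460e+02]
blank 0.029 [4.772e-01 1.700e-02 2.920e-02 4.772e-01 1.720e-02 1.520e-02 3.380e+02]
obj 0.0135 [ 4.931e-01 -1.133e-01  1.090e-02  4.931e-01 -1.133e-01  4.790e-02
  3.900e+01]
mm 0.02 [5.236e-01 2.246e-01 2.230e-02 5.222e-01 2.243e-01 3.320e-02 1.130e+02]
purple2 0.0245 [ 4.927e-01 -2.755e-01  2.510e-02  4.921e-01 -2.753e-01  4.080e-02
  2.330e+02]
purple1 0.0245 [ 5.843e-01 -2.716e-01  2.510e-02  5.828e-01 -2.709e-01  4.100e-02
  2.240e+02]
red 0.0245 [ 5.713e-01 -9.750e-02  2.500e-02  5.701e-01 -9.800e-02  4.110e-02
  2.250e+02]
side
finger 0.0175 [5.998e-01 1.2
[... 334 characters left out ...]
eck 0.0185 [5.807e-01 2.949e-01 2.550e-02 5.791e-01 2.945e-01 7.020e-02 1.000e+02]
win 0.029 [4.494e-01 2.778e-01 3.330e-02 4.500e-01 2.768e-01 1.530e-02 2.310e+02]
blank 0.029 [4.761e-01 1.010e-02 3.250e-02 4.770e-01 1.030e-02 1.550e-02 3.820e+02]
obj 0.0135 [ 4.938e-01 -1.213e-01  1.250e-02  4.933e-01 -1.213e-01  4.880e-02
  7.700e+01]
mm 0.02 [5.208e-01 2.172e-01 2.350e-02 5.221e-01 2.173e-01 3.340e-02 7.600e+01]
purple2 0.0245 [ 4.923e-01 -2.816e-01  2.490e-02  4.926e-01 -2.779e-01  4.160e-02
  4.710e+02]
purple1 0.0245 [ 5.842e-01 -2.786e-01  2.590e-02  5.843e-01 -2.791e-01  4.140e-02
  4.840e+02]
red 0.0245 [ 5.708e-01 -1.052e-01  2.640e-02  5.713e-01 -1.053e-01  4.140e-02
  3.570e+02]
```

```bash
cat >> m.py <<'E'
def st():
    from plant import readout
    s=readout.get_state();M=R.from_quat(s["tcp_rot"]).as_matrix()
    print("t",round(s["time"],2),"tcp",(s["eef_pos"]*1000).round(1),"x",M[:,0].round(3),"jaw",M[:,2].round(3),"yaw",np.degrees(np.arctan2(M[1,2],M[0,2])).round(1),"q6",s["qpos"][5].round(2),"F",s["contact_force"].round(1),"op",round(s["opening"]*85,1))
    return s
E
python3 - <<'E'
from m import *
st()
for n in("top","side"):
  r=np.load(n+"0.npz");print(n)
  for k,c,z,rd in [("finger",(.596,.13),.058,.0175),("puck",(.437,-.193),.010,.0125),("shield",(.568,-.18),.042,.0245),("shroudneck",(.59,.30),.072,.0185),("win",(.451,.285),.016,.029),("blank",(.474,.015),.016,.029)]:
   for off in (0,):
    P=cloud(r); 
    print(k,fit(r,c,z,rd,.0025))
  # puck: white mask
  hsv=cv2.cvtColor(r["color"],cv2.COLOR_RGB2HSV);u,v=proj(r,(.437,-.193,.01)).astype(int)
  m=((hsv[...,2]>150)&(hsv[...,1]<70)).astype(np.uint8);w=np.zeros_like(m);w[v-12:v+13,u-14:u+15]=1
  ys,xs=np.nonzero(m&w);print("puck px",xs.min(),xs.max(),ys.min(),ys.max(),len(xs)); print([ray(r,a,b,.007).round(4) for a,b in((xs.min()-.5,ys.mean()),(xs.max()+.5,ys.mean()),(xs.mean(),ys.min()-.5),(xs.mean(),ys.max()+.5))])
E
```

```text
t 0.1 tcp [ 243.9 -628.8  230.1] x [-0.     0.002 -1.   ] jaw [ 0.361 -0.932 -0.002] yaw -68.8 q6 -0.15 F [-0.9 -0.4 -0.1] op 85.4
top
finger [6.015e-01 1.320e-01 1.870e-02 6.022e-01 1.314e-01 5.820e-02 1.070e+02]
puck [ 4.355e-01 -1.916e-01  1.520e-02  4.353e-01 -1.911e-01  9.000e-03
  4.600e+01]
shield [ 5.660e-01 -1.843e-01  2.450e-02  5.655e-01 -1.859e-01  4.130e-02
  1.480e+02]
shroudneck [5.794e-01 3.051e-01 2.040e-02 5.795e-01 3.050e-01 7.200e-02 7.400e+01]
win [4.502e-01 2.859e-01 2.930e-02 4.503e-01 2.860e-01 1.580e-02 2.210e+02]
blank [4.776e-01 1.700e-02 2.900e-02 4.772e-01 1.720e-02 1.550e-02 2.300e+02]
puck px 358 367 245 254 70
[array([ 0.4388, -0.1783,  0.007 ]), array([ 0.4391, -0.2052,  0.007 ]), array([ 0.4518, -0.1917,  0.007 ]), array([ 0.4248, -0.1911,  0.007 ])]
side
finger [6.011e-01 1.266e-01 2.040e-02 6.013e-01 1.261e-01 5.790e-02 1.160e+02]
puck [ 4.386e-01 -1.953e-01  1.330e-02  4.384e-01 -1.952e-01  1.000e-02
  1.340e+02]
shield [ 5.657e-01 -1.901e-01  2.500e-02  5.656e-01 -1.907e-01  4.160e-02
  3.930e+02]
shroudneck [5.809e-01 2.986e-01 2.230e-02 5.795e-01 2.974e-01 7.170e-02 5.900e+01]
win [4.499e-01 2.805e-01 3.100e-02 4.500e-01 2.794e-01 1.590e-02 1.660e+02]
blank [4.767e-01 1.230e-02 3.030e-02 4.770e-01 1.190e-02 1.570e-02 3.290e+02]
puck px 239 253 295 309 190
[array([ 0.4254, -0.1948,  0.007 ]), array([ 0.4512, -0.1959,  0.007 ]), array([ 0.4378, -0.1784,  0.007 ]), array([ 0.439 , -0.2129,  0.007 ])]
```

{"fn": "move_arm", "kwargs": {"commands": [[0, 0, -0.37, 194.6, 435.3, 0, 100], [0, 0, -0.37, 194.6, 435.3, 0, 100], [0, 0, -0.37, 194.6, 435.3, 0, 100], [0, 0, -0.37, 194.6, 435.3, 0, 100], [0, 0, -0.37, 194.6, 435.3, 0, 100], [0, 0, -0.37, 194.6, 435.3, 0, 100], [0, 0, -0.37, 194.6, 435.3, 0, 100], [0, 0, -0.37, 194.6, 435.3, 0, 100], [0, 0, -0.37, 194.6, 435.3, 0, 100], [0, 0, -0.37, 194.6, 435.3, -100, 100], [0, 0, -0.37, 194.6, 435.3, -180, 100], [0, 0, -0.37, 194.6, 435.3, -180, 100]], "newtons": 30}}

```text
time: 1.3
eef_pos: [0.4375, -0.1957, 0.0813]
tcp_rot: [0.5, 0.5, -0.499, 0.501]
contact_force: [0.8, -0.7, -0.2]
opening: 0.609
```

```bash
cat > look.py <<'E'
import sys
from m import *
from plant import eyes
def look(tag,p,hw=45,f=4):
    for n in("top","side"):
        r=eyes.read_camera(n);np.savez(f"{n}_{tag}.npz",**r)
        u,v=proj(r,p).astype(int);a,b=max(v-hw,0),max(u-hw,0)
        cv2.imwrite(f"pics/{n}_{tag}.png",cv2.resize(r["color"][a:v+hw,b:u+hw,::-1],None,fx=f,fy=f,interpolation=cv2.INTER_CUBIC)); print(n,"crop origin",b,a,"x",f)
E
python3 - <<'E'
from look import *
s=st();look("1",(.4385,-.1935,.03));st()
E
```

```text
t 1.3 tcp [ 437.5 -195.7   81.3] x [ 0.002  0.001 -1.   ] jaw [ 0.002 -1.    -0.001] yaw -89.9 q6 0.93 F [ 0.8 -0.7 -0.2] op 51.8
top crop origin 319 203 x 4
side crop origin 200 246 x 4
t 1.4 tcp [ 431.7 -192.    74.9] x [-0.014  0.013 -1.   ] jaw [ 0.001 -1.    -0.013] yaw -89.9 q6 0.93 F [-1.1  0.1  0.1] op 52.0
```

```bash
python3 - <<'E'
from m import *
a=cv2.imread("pics/top_1.png");b=cv2.imread("pics/side_1.png");cv2.imwrite("pics/both_1.png",np.hstack([a,b]))
st()
E
```

```text
t 1.4 tcp [ 431.7 -192.    74.9] x [-0.014  0.013 -1.   ] jaw [ 0.001 -1.    -0.013] yaw -89.9 q6 0.93 F [-1.1  0.1  0.1] op 52.0
```

View pics/both_1.png

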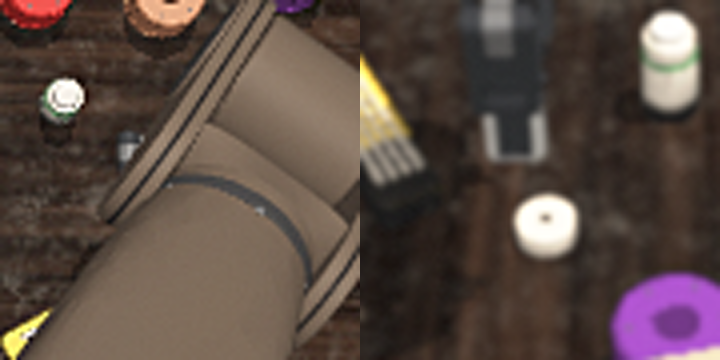

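{"fn": "move_arm", "kwargs": {"commands": [[0, 0, 0, 6.8, -1.5, -25, 130], [0, 0, 0, 6.8, -1.5, -25, 130], [0, 0, 0, 6.8, -1.5, -25, 130], [0, 0, 0, 6.8, -1.5, -25, 130]]}}

```text
time: 1.8
eef_pos: [0.4399, -0.1949, 0.0526]
tcp_rot: [0.5, 0.505, -0.5, 0.495]
contact_force: [0.1, -0.0, 0.4]
opening: 0.49
```

```bash
python3 - <<'E'
from look import *
s=st();look("2",(.4385,-.1935,.03),40,8);st()
E
```

```text
t 1.8 tcp [ 439.9 -194.9   52.6] x [-0.01  0.01 -1.  ] jaw [ 0.001 -1.    -0.01 ] yaw -90.0 q6 0.94 F [ 0.1 -0.   0.4] op 41.6
top crop origin 324 208 x 8
side crop origin 205 251 x 8
t 1.9 tcp [ 439.7 -194.6   52.3] x [-0.01  0.01 -1.  ] jaw [ 0.001 -1.    -0.01 ] yaw -90.0 q6 0.94 F [-0.2 -0.2  0. ] op 42.1
```

View pics/side_2.png

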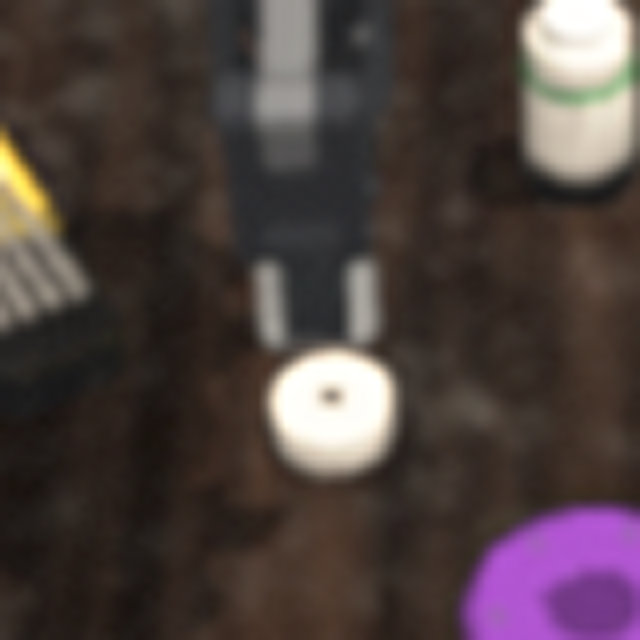

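```bash
python3 - <<'E'
from m import *
r=np.load("side_2.npz")
for y in(-.2156,-.222,-.23): print(proj(r,(.4397,y,.055)))
print(ray(r,246.6,299.3,.01), proj(r,(.4385,-.1935,.01)))
E
```

```text
[244.76666243 290.40886088]
[244.6241379  293.30015165]
[244.44298181 296.97513276]
[ 0.43937025 -0.19257932  0.01      ] [246.07602185 299.71496068]
```

{"fn": "move_arm", "kwargs": {"commands": [[-0.01, -0.01, 0, -0.7, 1, -30, 130], [-0.01, -0.01, 0, -0.7, 1, -50, 130], [-0.01, -0.01, 0, -0.7, 1, -50, 130], [-0.01, -0.01, 0, -0.7, 1, -50, 130], [-0.01, -0.01, 0, -0.7, 1, -50, 255], [-0.01, -0.01, 0, -0.7, 1, -50, 255], [-0.01, -0.01, 0, -0.7, 1, -50, 255], [-0.01, -0.01, 0, -0.7, 1, -50, 255], [-0.01, -0.01, 0, -0.7, 1, -50, 255]]}}

```text
time: 2.8
eef_pos: [0.4402, -0.1946, 0.0041]
tcp_rot: [0.5, 0.499, -0.5, 0.501]
contact_force: [-0.7, 1.1, 6.6]
opening: 0.268
```

```bash
python3 - <<'E'
from look import *
s=st()
E
```

```text
t 2.8 tcp [ 440.2 -194.6    4.1] x [ 0.002 -0.002 -1.   ] jaw [ 0.001 -1.     0.002] yaw -90.0 q6 0.94 F [-0.7  1.1  6.6] op 22.8
```

{"fn": "move_arm", "kwargs": {"commands": [[0, 0, 0, 0, 0, 25, 255], [0, 0, 0, 0, 0, 70, 255], [0, 0, 0, 0, 0, 110, 255], [0, 0, 0, 0, 0, 110, 255], [0, 0, 0, 0, 0, 110, 255]]}}

```text
time: 3.3
eef_pos: [0.4409, -0.195, 0.1154]
tcp_rot: [0.5, 0.498, -0.5, 0.502]
contact_force: [0.1, 0.7, -1.1]
opening: 0.267
```

```bash
python3 - <<'E'
from look import *
s=st();look("3",s["eef_pos"],40,8);st()
E
```

```text
t 3.3 tcp [ 440.9 -195.   115.4] x [ 0.005 -0.004 -1.   ] jaw [ 0.001 -1.     0.004] yaw -90.0 q6 0.94 F [ 0.1  0.7 -1.1] op 22.7
top crop origin 331 203 x 8
side crop origin 203 213 x 8
t 3.4 tcp [ 439.3 -193.9  112.7] x [-0. -0. -1.] jaw [ 0.001 -1.     0.   ] yaw -90.0 q6 0.94 F [ 0.4 -0.4 -0.5] op 22.8
```

View pics/side_3.png

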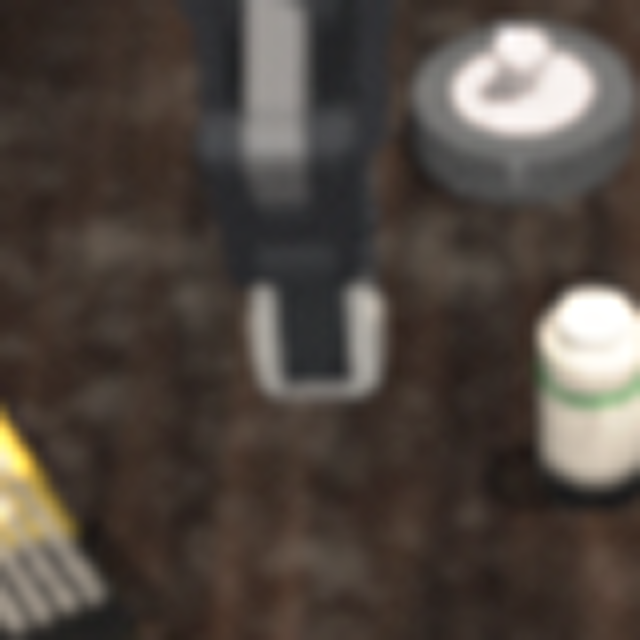

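{"fn": "move_arm", "kwargs": {"commands": [[0, 0, 0, 163, 322.5, 0, 255], [0, 0, 0, 163, 322.5, 0, 255], [0, 0, 0, 163, 322.5, 0, 255], [0, 0, 0, 163, 322.5, 0, 255], [0, 0, 0, 163, 322.5, 0, 255], [0, 0, 0, 163, 322.5, 0, 255], [0, 0, 0, 163, 322.5, 0, 255], [0, 0, 0, 163, 322.5, -25, 255], [0, 0, 0, 163, 322.5, -25, 255], [0, 0, 0, 163, 322.5, -25, 255], [0, 0, 0, 163, 322.5, -25, 255]]}}

```text
time: 4.5
eef_pos: [0.6017, 0.1276, 0.0873]
tcp_rot: [-0.5, -0.5, 0.501, -0.5]
contact_force: [-0.2, 0.1, -0.5]
opening: 0.266
```

```bash
python3 - <<'E'
from look import *
s=st();look("4",s["eef_pos"],40,8);st()
E
```

```text
t 4.5 tcp [601.7 127.6  87.3] x [-0.001 -0.001 -1.   ] jaw [-0.    -1.     0.001] yaw -90.0 q6 1.62 F [-0.2  0.1 -0.5] op 22.6
top crop origin 203 141 x 8
side crop origin 282 125 x 8
t 4.6 tcp [602.5 127.5  88.5] x [ 0.001 -0.    -1.   ] jaw [-0.001 -1.     0.   ] yaw -90.1 q6 1.62 F [ 0.2  0.5 -1.2] op 22.8
```

View pics/side_4.png

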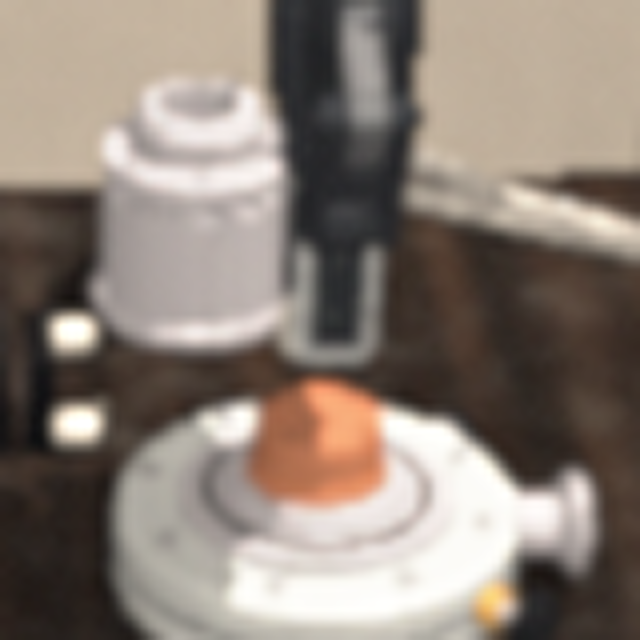

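View pics/top_4.png

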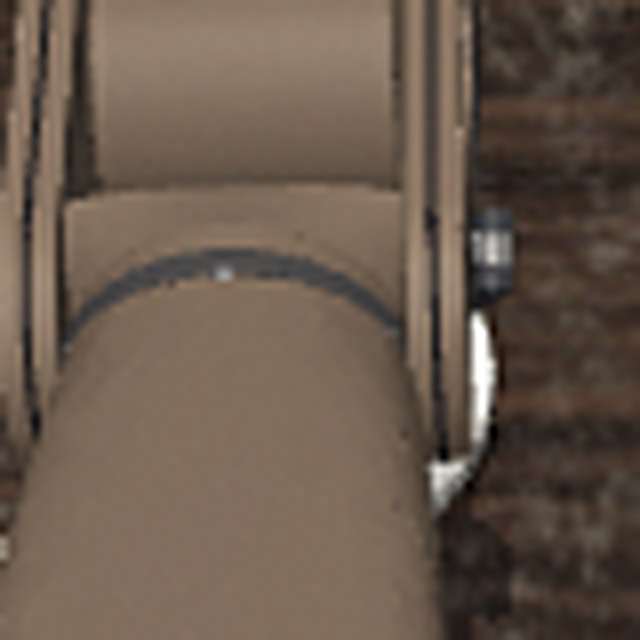

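```bash
python3 - <<'E'
from m import *
r=np.load("side_4.npz")
g=cv2.cvtColor(r["color"],cv2.COLOR_RGB2HSV)
print(r["color"][166:171,315:333].sum(-1))
m=(g[...,0]<12)&(g[...,1]>100);m[:, :300]=0;m[:,345:]=0;m[:165]=0;m[192:]=0
for v in range(172,190,2):
  x=np.nonzero(m[v])[0]; print(v,x.min(),x.max(),len(x))
print(proj(r,(.602,.127,.088)),proj(r,(.602,.1015,.088)),proj(r,(.602,.129,.058)))
E
```

```text
[[468 434 461 472 455 369 233 151 134 133 147 240 363 380 280 168 140 143]
 [319 341 435 483 473 388 272 206 197 197 207 278 377 378 276 182 154 150]
 [209 266 385 462 477 430 366 339 337 336 341 370 398 352 253 194 176 173]
 [171 199 285 364 411 420 419 417 411 411 409 401 368 286 206 180 177 174]
 [177 168 188 232 280 312 329 338 328 316 316 305 262 201 161 158 158 152]]
172 313 325 11
174 315 329 15
176 315 328 11
178 315 328 11
180 314 328 14
182 314 329 16
184 314 329 16
186 315 327 13Traceback (most recent call last):
  File "<stdin>", line 7, in <module>
    return umr_minimum(a, axis, None, out, keepdims, initial, where)
ValueError: zero-size array to reduction operation minimum which has no identity
```

```bash
python3 - <<'E'
from m import *
r=np.load("side_4.npz")
print(proj(r,(.602,.127,.088)),proj(r,(.602,.1015,.088)),proj(r,(.602,.129,.058)),proj(r,(.602,.129,.048)),proj(r,(.610,.129,.048)))
E
```

```text
[322.40958077 165.6057947 ] [323.68405638 171.38832339] [321.76290332 176.72276965] [321.584063   180.48843114] [325.07738328 180.3958046 ]
```

{"fn": "move_arm", "kwargs": {"commands": [[0, 0, 0, 0.7, 1.3, -15, 255], [0, 0, 0, 0.7, 1.3, -24, 255], [0, 0, 0, 0.7, 1.3, -26, 255], [0, 0, 0, 0.7, 1.3, -26, 255], [0, 0, 0, 0.7, 1.3, -26, 255]]}}

```text
time: 5.1
eef_pos: [0.6029, 0.1284, 0.0622]
tcp_rot: [-0.5, -0.5, 0.5, -0.5]
contact_force: [-0.8, -1.8, 1.3]
opening: 0.266
```

{"fn": "move_arm", "kwargs": {"commands": [[0, 0, 0, 0, 0, -0.5, 255], [0, 0, 0, 0, 0, -0.5, 200], [0, 0, 0, 0, 0, -0.5, 150], [0, 0, 0, 0, 0, -0.5, 110], [0, 0, 0, 0, 0, -0.5, 110], [0, 0, 0, 0, 0, 30, 110], [0, 0, 0, 0, 0, 80, 60], [0, 0, 0, -50, -50, 100, 60], [0, 0, 0, -100, -100, 100, 60], [0, 0, 0, -100, -100, 100, 60], [0, 0, 0, -100, -200, 100, 60], [0, 0, 0, -100, -200, 100, 60]]}}

```text
time: 6.3
eef_pos: [0.5019, -0.0724, 0.1623]
tcp_rot: [0.5, 0.5, -0.5, 0.501]
contact_force: [1.2, -0.5, -0.3]
opening: 0.763
```

```bash
python3 - <<'E'
from look import *
s=st();look("5",(.602,.129,.06),40,8);st()
a=cv2.imread("pics/top_5.png");b=cv2.imread("pics/side_5.png");cv2.imwrite("pics/both_5.png",cv2.resize(np.hstack([a,b]),None,fx=.62,fy=.62))
E
```

```text
t 6.3 tcp [501.9 -72.4 162.3] x [ 0.001 -0.001 -1.   ] jaw [ 0.001 -1.     0.001] yaw -90.0 q6 1.23 F [ 1.2 -0.5 -0.3] op 64.8
top crop origin 203 144 x 8
side crop origin 281 135 x 8
t 6.4 tcp [503.  -76.5 162.7] x [ 0.002 -0.003 -1.   ] jaw [-0.008 -1.     0.003] yaw -90.4 q6 1.23 F [ 0.6  1.2 -0.4] op 64.8
```

View pics/both_5.png

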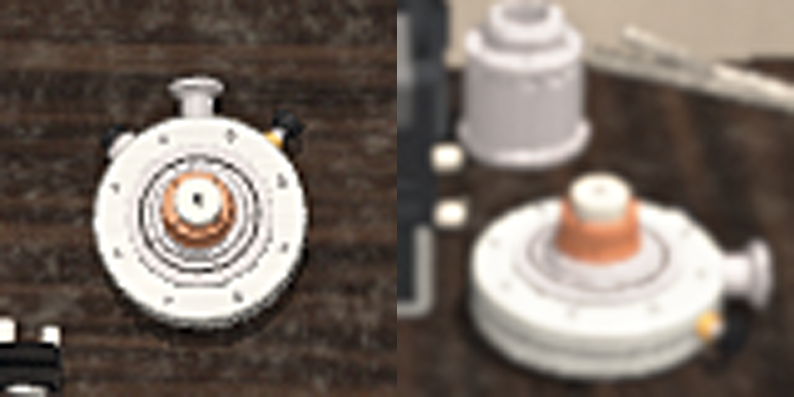

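```bash
python3 - <<'E'
from m import *
for n in("top","side"):
  r=np.load(n+"_5.npz");P=cloud(r)
  print(n,"puck",fit(r,(.602,.13),.068,.0125,.003))
  m=(abs(P[...,2]-.033)<.004)&(np.hypot(P[...,0]-.602,P[...,1]-.129)<.072)
  v,u=np.nonzero(m);q=np.array([ray(r,a,b,.034)[:2] for a,b in zip(u,v)])
  # exclude +x fitting: fit circle to boundary by angle
  for c0 in [np.array([.602,.129])]:
    for it in range(10):
      d=q-c0;a=np.arctan2(d[:,1],d[:,0]);e=[]
      for k in range(36):
        lo=-np.pi+k*np.pi/18;s=(a>=lo)&(a<lo+np.pi/18)
        if s.any():
          dd=np.hypot(*d[s].T);i=dd.argmax()
          if dd[i]<.0615:e.append(d[s][i])
      e=np.array(e);A=np.c_[2*e,np.ones(len(e))];sol=np.linalg.lstsq(A,(e**2).sum(1),rcond=None)[0];c0=c0+sol[:2]
    print(" body",c0.round(4),len(e),np.sqrt(sol[2]+sol[0]**2+sol[1]**2).round(4))
  print(" shield",fit(r,(.566,-.187),.042,.0245,.0025)) 
E
```

```text
top puck [6.010e-01 1.306e-01 1.270e-02 6.010e-01 1.306e-01 6.760e-02 5.600e+01]
 body [0.6006 0.1315] 33 0.0561
 shield [ 5.601e-01 -2.005e-01  1.620e-02  5.601e-01 -2.005e-01  4.230e-02
  2.400e+01]
side puck [5.995e-01 1.245e-01 1.530e-02 6.001e-01 1.245e-01 6.790e-02 5.900e+01]
 body [0.6004 0.1218] 32 0.0557
 shield [ 5.657e-01 -1.899e-01  2.490e-02  5.655e-01 -1.906e-01  4.160e-02
  3.950e+02]
```

{"fn": "move_arm", "kwargs": {"commands": [[0, 0, 0.007, 30, -50, 0, 60], [0, 0, 0.007, 63.5, -110.5, 0, 60], [0, 0, 0.007, 63.5, -110.5, 0, 60], [0, 0, 0.007, 63.5, -110.5, -40, 60], [0, 0, 0.007, 63.5, -110.5, -85, 60], [0, 0, 0.007, 63.5, -110.5, -85, 60], [0, 0, 0.007, 63.5, -110.5, -85, 60], [0, 0, 0.007, 63.5, -110.5, -85, 60]], "newtons": 45}}

```text
time: 7.2
eef_pos: [0.5682, -0.1872, 0.0804]
tcp_rot: [0.5, 0.497, -0.5, 0.503]
contact_force: [-0.8, 0.1, 1.0]
opening: 0.766
```

```bash
python3 - <<'E'
from look import *
s=st();look("6",(.566,-.187,.05),40,8);st()
E
```

```text
t 7.2 tcp [ 568.2 -187.2   80.4] x [ 0.006 -0.005 -1.   ] jaw [ 0.    -1.     0.005] yaw -90.0 q6 1.08 F [-0.8  0.1  1. ] op 65.1
top crop origin 322 159 x 8
side crop origin 280 237 x 8
t 7.3 tcp [ 568.4 -187.5   80.9] x [ 0.007 -0.005 -1.   ] jaw [ 0.    -1.     0.005] yaw -90.0 q6 1.08 F [0.5 1.1 0.2] op 64.8
```

View pics/side_6.png

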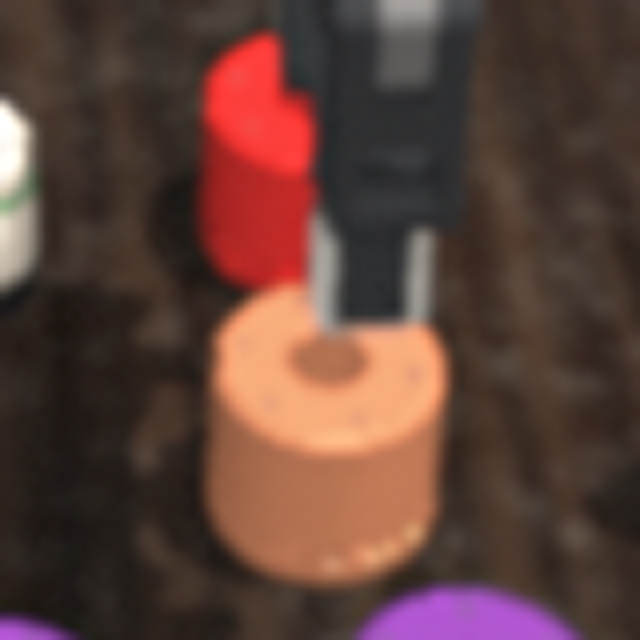

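```bash
python3 - <<'E'
from m import *
r=np.load("side_6.npz")
print(proj(r,(.5682,-.225,.09)),proj(r,(.5682,-.235,.09)),ray(r,321.1,282.,.042),proj(r,(.5682,-.1872,.042)))
E
```

```text
[325.42976696 276.12969815] [326.17011437 280.65539568] [ 0.56715814 -0.18909382  0.042     ] [321.59273939 281.18703745]
```

{"fn": "move_arm", "kwargs": {"commands": [[0.005, 0.007, 0, -2.2, 0.5, -20, 60], [0.005, 0.007, 0, -2.2, 0.5, -50, 60], [0.005, 0.007, 0, -2.2, 0.5, -76, 60], [0.005, 0.007, 0, -2.2, 0.5, -76, 60], [0.005, 0.007, 0, -2.2, 0.5, -76, 60], [0.005, 0.007, 0, -2.2, 0.5, -76, 255], [0.005, 0.007, 0, -2.2, 0.5, -76, 255], [0.005, 0.007, 0, -2.2, 0.5, -76, 255], [0.005, 0.007, 0, -2.2, 0.5, -76, 255], [0.005, 0.007, 0, -2.2, 0.5, -76, 255]]}}

```text
time: 8.3
eef_pos: [0.5678, -0.1878, 0.0071]
tcp_rot: [0.5, 0.499, -0.5, 0.501]
contact_force: [0.3, 0.5, 5.5]
opening: 0.564
```

```bash
python3 - <<'E'
from look import *
s=st()
E
```

```text
t 8.3 tcp [ 567.8 -187.8    7.1] x [ 0.003 -0.002 -1.   ] jaw [ 0.    -1.     0.002] yaw -90.0 q6 1.08 F [0.3 0.5 5.5] op 48.0
```

{"fn": "move_arm", "kwargs": {"commands": [[0, 0, 0, 0, 0, 25, 255], [0, 0, 0, 0, 0, 70, 255], [0, 0, 0, 0, 0, 110, 255], [0, 0, 0, 0, 0, 110, 255], [0, 0, 0, 0, 0, 110, 255]]}}

```text
time: 8.8
eef_pos: [0.5681, -0.188, 0.1181]
tcp_rot: [0.5, 0.498, -0.5, 0.502]
contact_force: [-0.5, -0.1, -2.6]
opening: 0.566
```

```bash
python3 - <<'E'
from look import *
s=st();look("7",s["eef_pos"],40,8);st()
E
```

```text
t 8.8 tcp [ 568.1 -188.   118.1] x [ 0.005 -0.003 -1.   ] jaw [ 0.    -1.     0.003] yaw -90.0 q6 1.08 F [-0.5 -0.1 -2.6] op 48.1
top crop origin 327 152 x 8
side crop origin 283 207 x 8
t 8.9 tcp [ 566.4 -187.   115.1] x [-0. -0. -1.] jaw [-0. -1.  0.] yaw -90.0 q6 1.08 F [-1.  -0.2 -1.6] op 48.4
```

View pics/side_7.png

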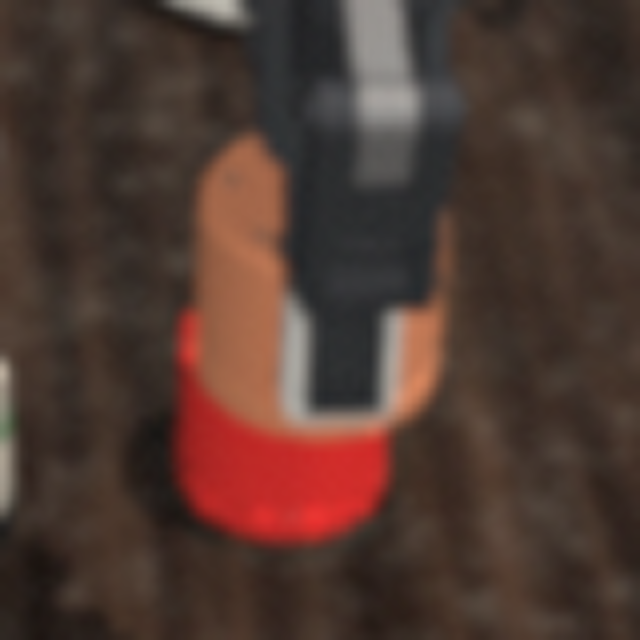

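{"fn": "move_arm", "kwargs": {"commands": [[0, 0, 0, 37, 317, 0, 255], [0, 0, 0, 37, 317, 0, 255], [0, 0, 0, 37, 317, 0, 255], [0, 0, 0, 37, 317, 0, 255], [0, 0, 0, 37, 317, 0, 255], [0, 0, 0, 37, 317, 0, 255], [0, 0, 0, 37, 317, 0, 255], [0, 0, 0, 37, 317, -20, 255], [0, 0, 0, 37, 317, -20, 255], [0, 0, 0, 37, 317, -20, 255], [0, 0, 0, 37, 317, -20, 255]]}}

```text
time: 10.0
eef_pos: [0.6032, 0.1293, 0.0947]
tcp_rot: [-0.5, -0.5, 0.501, -0.5]
contact_force: [0.1, -0.5, -1.1]
opening: 0.57
```

```bash
python3 - <<'E'
from look import *
s=st();look("8",s["eef_pos"],40,8);st()
r=np.load("side_8.npz")
def f(x,y,z,R_):
    return [proj(r,(x+sx*R_,y,z)).round(1) for sx in(-1,1)]
E
```

```text
t 10.0 tcp [603.2 129.3  94.7] x [-0.001 -0.001 -1.   ] jaw [-0.001 -1.     0.001] yaw -90.1 q6 1.62 F [ 0.1 -0.5 -1.1] op 48.4
top crop origin 202 140 x 8
side crop origin 282 122 x 8
t 10.1 tcp [603.8 129.3  95.6] x [ 0.001 -0.    -1.   ] jaw [-0.001 -1.     0.   ] yaw -90.1 q6 1.62 F [-0.   0.1 -1. ] op 47.9
```

View pics/side_8.png

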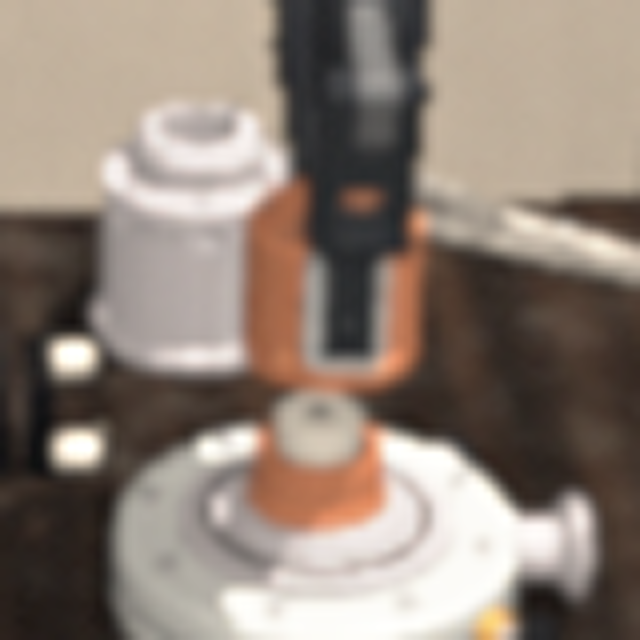

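```bash
python3 - <<'E'
from m import *
r=np.load("side_8.npz");g=cv2.cvtColor(r["color"],cv2.COLOR_RGB2HSV)
m=(g[...,0]<14)&(g[...,1]>70)
for v in range(148,188,2):
  x=[i for i in np.nonzero(m[v])[0] if 305<i<345]
  if x: print(v,min(x),max(x),(min(x)+max(x))/2)
for z in(.088,.098,.11,.12,.048): print(z,proj(r,(.6030,.1298,z)),proj(r,(.603-.0245,.1298,z)),proj(r,(.603+.0245,.1298,z)))
P=cloud(r);m2=m&(P[...,2]>.085)&(P[...,2]<.14)&(abs(P[...,1]-.115)<.03);q=P[m2];print(np.median(q,0),q[:,0].min(),q[:,0].max())
E
```

```text
148 314 334 324.0
150 313 335 324.0
152 313 335 324.0
154 313 340 326.5
156 313 341 327.0
158 313 344 328.5
160 313 342 327.5
162 313 344 328.5
164 313 344 328.5
166 313 344 328.5
168 313 344 328.5
170 306 343 324.5
172 306 343 324.5
174 306 344 325.0
176 314 344 329.0
178 314 344 329.0
180 313 344 328.5
182 313 329 321.0
184 313 329 321.0
186 315 328 321.5
0.088 [322.71954808 164.97444914] [311.77062104 165.25416845] [333.65351162 164.6951121 ]
0.098 [322.90909489 161.03248055] [311.89617778 161.31112484] [333.90687302 160.7542193 ]
0.11 [323.13950028 156.24078378] [312.0488008  156.51807878] [334.21484612 155.96387265]
0.12 [323.33400909 152.19562141] [312.17764669 152.47174103] [334.47483544 151.91988632]
0.048 [321.98291582 180.29404888] [311.28268176 180.57764621] [332.66885864 180.01083032]
[0.5899926  0.11298825 0.11139532] 0.5793270584345392 0.6266547768884563
```

{"fn": "move_arm", "kwargs": {"commands": [[0, 0, 0, -1.5, 0.5, -10, 255], [0, 0, 0, -1.5, 0.5, -20, 255], [0, 0, 0, -1.5, 0.5, -30, 255], [0, 0, 0, -1.5, 0.5, -37, 255], [0, 0, 0, -1.5, 0.5, -43, 255], [0, 0, 0, -1.5, 0.5, -43, 255], [0, 0, 0, -1.5, 0.5, -43, 255]]}}

```text
time: 10.8
eef_pos: [0.6024, 0.1298, 0.0525]
tcp_rot: [0.5, 0.499, -0.5, 0.5]
contact_force: [-0.4, 0.1, -0.8]
opening: 0.564
```

{"fn": "move_arm", "kwargs": {"commands": [[0, 0, 0, 0, 0, -3, 255], [0, 0, 0, 0, 0, -6, 255], [0, 0, 0, 0, 0, -6, 255], [0, 0, 0, 0, 0, -6, 255]]}}

```text
time: 11.2
eef_pos: [0.6029, 0.1298, 0.0471]
tcp_rot: [0.501, 0.499, -0.5, 0.5]
contact_force: [-1.0, -0.7, 1.2]
opening: 0.562
```

```bash
python3 - <<'E'
from look import *
s=st();look("9",s["eef_pos"],40,8);st()
E
```

```text
t 11.2 tcp [602.9 129.8  47.1] x [ 0.002 -0.    -1.   ] jaw [-0.001 -1.     0.   ] yaw -90.1 q6 1.62 F [-1.  -0.7  1.2] op 47.8
top crop origin 203 145 x 8
side crop origin 281 140 x 8
t 11.3 tcp [602.9 129.8  47.1] x [ 0.002 -0.    -1.   ] jaw [-0.001 -1.     0.   ] yaw -90.1 q6 1.62 F [-1.1 -0.5  2.2] op 48.2
```

View pics/side_9.png

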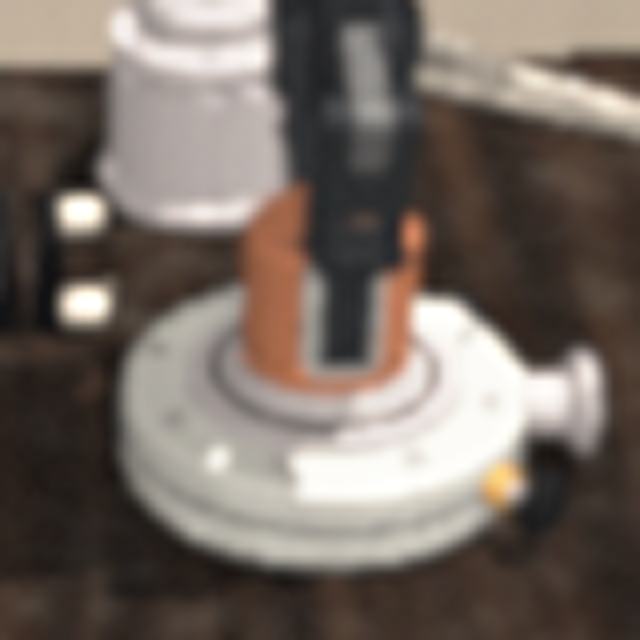

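{"fn": "move_arm", "kwargs": {"commands": [[0, 0, 0, 0, 0, -0.5, 110], [0, 0, 0, 0, 0, -0.5, 90], [0, 0, 0, 0, 0, 0, 60], [0, 0, 0, 0, 0, 0, 60], [0, 0, 0, 0, 0, 0, 60], [0, 0, 0, 0, 0, 30, 60], [0, 0, 0, 0, 0, 80, 30], [0, 0, 0, -30, -30, 110, 0], [0, 0, 0, -60, -70, 110, 0], [0, 0, 0, -60, -130, 110, 0], [0, 0, 0, -60, -150, 110, 0]]}}

```text
time: 12.4
eef_pos: [0.542, -0.0222, 0.1576]
tcp_rot: [0.501, 0.499, -0.5, 0.501]
contact_force: [-1.1, 0.1, -0.1]
opening: 0.997
```

```bash
python3 - <<'E'
from look import *
s=st();look("10",(.602,.18,.06),55,6);st()
a=cv2.imread("pics/top_10.png");b=cv2.imread("pics/side_10.png");cv2.imwrite("pics/both_10.png",cv2.resize(np.hstack([a,b]),None,fx=.6,fy=.6))
for n in("top","side"):
  r=np.load(n+"_10.npz");print(n,"shield",fit(r,(.602,.129),.082,.0245,.004),"neck",fit(r,(.58,.302),.072,.0185,.0025),"shoulder",fit(r,(.58,.302),.058,.031,.003),"win",fit(r,(.45,.284),.016,.029,.0025))
E
```

```text
t 12.4 tcp [542.  -22.2 157.6] x [ 0.003 -0.001 -1.   ] jaw [-0.002 -1.     0.001] yaw -90.1 q6 1.34 F [-1.1  0.1 -0.1] op 84.8
top crop origin 169 129 x 6
side crop origin 264 109 x 6
t 12.5 tcp [542.9 -23.5 157.5] x [ 0.003 -0.001 -1.   ] jaw [-0.006 -1.     0.001] yaw -90.3 q6 1.35 F [ 0.4 -0.1  0.2] op 85.3
top shield [6.014e-01 1.320e-01 2.450e-02 6.015e-01 1.323e-01 8.170e-02 2.110e+02] neck [5.804e-01 3.045e-01 2.070e-02 5.808e-01 3.049e-01 7.170e-02 7.800e+01] shoulder [5.805e-01 3.055e-01 3.100e-02 5.803e-01 3.053e-01 5.780e-02 1.650e+02] win [4.505e-01 2.860e-01 2.910e-02 4.503e-01 2.859e-01 1.600e-02 2.070e+02]
side shield [6.014e-01 1.255e-01 2.630e-02 6.003e-01 1.252e-01 8.190e-02 1.890e+02] neck [0.597  0.2962 0.0088 0.597  0.2962 0.0715 4.    ] shoulder [6.013e-01 2.958e-01 2.060e-02 6.030e-01 2.958e-01 5.810e-02 3.000e+01] win [4.495e-01 2.799e-01 3.140e-02 4.500e-01 2.794e-01 1.560e-02 1.650e+02]
```

View pics/both_10.png

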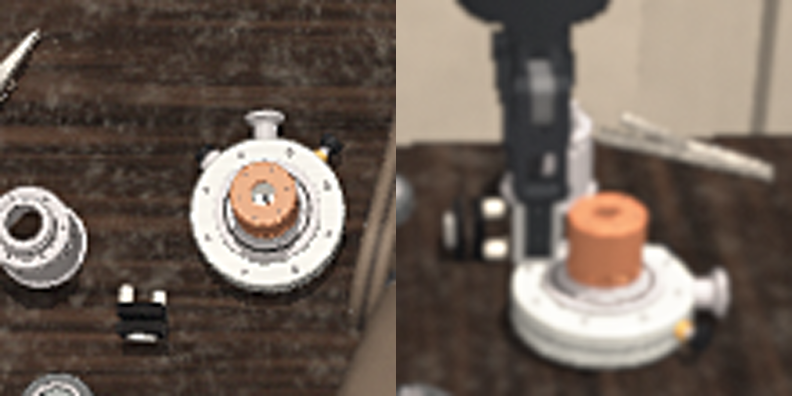

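{"fn": "move_arm", "kwargs": {"commands": [[0, 0, 0.005, 39, 326.5, 0, 0], [0, 0, 0.005, 39, 326.5, 0, 0], [0, 0, 0.005, 39, 326.5, 0, 0], [0, 0, 0.005, 39, 326.5, 0, 0], [0, 0, 0.005, 39, 326.5, 0, 0], [0, 0, 0.005, 39, 326.5, 0, 0], [0, 0, 0.005, 39, 326.5, 0, 0], [0, 0, 0.005, 39, 326.5, 0, 0], [0, 0, 0.005, 39, 326.5, -40, 0], [0, 0, 0.005, 39, 326.5, -70, 0], [0, 0, 0.005, 39, 326.5, -70, 0], [0, 0, 0.005, 39, 326.5, -70, 0]], "newtons": 90}}

```text
time: 13.7
eef_pos: [0.5814, 0.3026, 0.0872]
tcp_rot: [0.5, 0.499, -0.5, 0.501]
contact_force: [0.4, -0.2, 1.6]
opening: 0.999
```

```bash
python3 - <<'E'
from look import *
s=st();look("11",(.581,.303,.07),40,8);st()
E
```

```text
t 13.7 tcp [581.4 302.6  87.2] x [ 0.001 -0.002 -1.   ] jaw [-0.001 -1.     0.002] yaw -90.1 q6 1.9 F [ 0.4 -0.2  1.6] op 84.9
top crop origin 136 150 x 8
side crop origin 266 98 x 8
t 13.8 tcp [583.3 303.2  89.9] x [ 0.006 -0.    -1.   ] jaw [-0.001 -1.     0.   ] yaw -90.1 q6 1.9 F [ 0.5 -0.2  1. ] op 85.0
```

View pics/side_11.png

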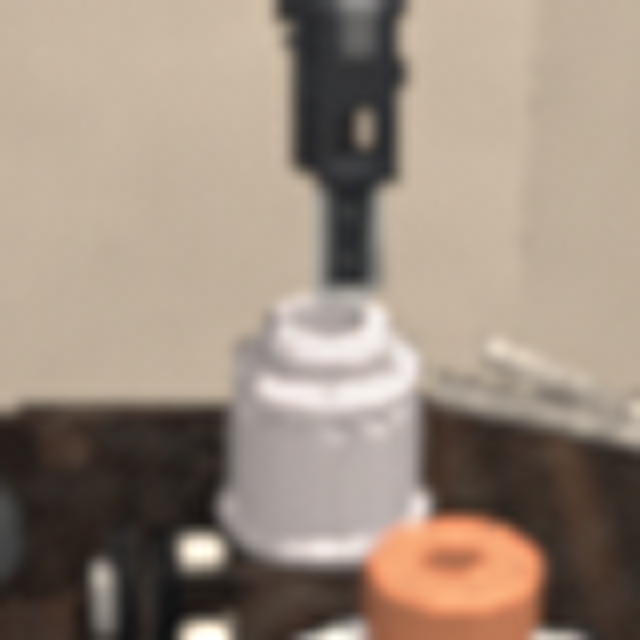

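```bash
python3 - <<'E'
from m import *
r=np.load("side_11.npz")
print("pred finger",proj(r,(.5814,.255,.100)),"obs",266+350/8,98+285/8)
for x in(.578,.5804,.583): print("neck",proj(r,(x,.303,.072)),"obs",266+330/8-.0, 98+318/8)
g=r["color"].astype(int)
for v in range(146,164,3):
  row=g[v].sum(-1);x=[i for i in range(288,325) if row[i]>330]; print(v,min(x),max(x),(min(x)+max(x))/2)
for z in(.05,.03,.015):print(z,proj(r,(.5804,.303,z)))
E
```

```text
pred finger [308.53342617 135.70366595] obs 309.75 133.625
neck [305.40994156 137.48795978] obs 307.25 137.75
neck [306.34026187 137.46581435] obs 307.25 137.75
neck [307.34798694 137.44182637] obs 307.25 137.75
146 288 324 306.0
149 295 318 306.5
152 295 318 306.5
155 295 318 306.5
158 295 318 306.5
161 293 319 306.0
0.05 [306.16453714 145.16128828]
0.03 [306.0081019  152.01202196]
0.015 [305.89278914 157.06188811]
```

{"fn": "move_arm", "kwargs": {"commands": [[0, 0.006, 0, -2.3, 0, -20, 0], [0, 0.006, 0, -2.3, 0, -45, 0], [0, 0.006, 0, -2.3, 0, -70, 0], [0, 0.006, 0, -2.3, 0, -70, 0], [0, 0.006, 0, -2.3, 0, -70, 0], [0, 0.006, 0, -2.3, 0, -70, 255], [0, 0.006, 0, -2.3, 0, -70, 255], [0, 0.006, 0, -2.3, 0, -70, 255], [0, 0.006, 0, -2.3, 0, -70, 255], [0, 0.006, 0, -2.3, 0, -70, 255]]}}

```text
time: 14.8
eef_pos: [0.5831, 0.3039, 0.0228]
tcp_rot: [0.502, 0.499, -0.499, 0.501]
contact_force: [0.4, -1.3, 5.8]
opening: 0.703
```

```bash
python3 - <<'E'
from look import *
s=st()
E
```

```text
t 14.8 tcp [583.1 303.9  22.8] x [ 0.005  0.001 -1.   ] jaw [-0.001 -1.    -0.001] yaw -90.0 q6 1.9 F [ 0.4 -1.3  5.8] op 59.8
```

{"fn": "move_arm", "kwargs": {"commands": [[0, 0, 0, 0, 0, 20, 255], [0, 0, 0, 0, 0, 60, 255], [0, 0, 0, 0, 0, 105, 255], [0, 0, 0, 0, 0, 105, 255], [0, 0, 0, 0, 0, 105, 255]]}}

```text
time: 15.3
eef_pos: [0.5834, 0.304, 0.1289]
tcp_rot: [0.502, 0.498, -0.498, 0.501]
contact_force: [-0.8, -0.1, -4.2]
opening: 0.707
```

```bash
python3 - <<'E'
from look import *
s=st();look("12",s["eef_pos"],40,8);st()
E
```

```text
t 15.3 tcp [583.4 304.  128.9] x [ 0.007  0.002 -1.   ] jaw [-0.001 -1.    -0.002] yaw -90.0 q6 1.9 F [-0.8 -0.1 -4.2] op 60.1
top crop origin 131 144 x 8
side crop origin 267 76 x 8
t 15.4 tcp [581.3 303.3 125.2] x [ 0.001 -0.    -1.   ] jaw [-0.001 -1.     0.   ] yaw -90.0 q6 1.9 F [ 0.2 -0.1 -3.8] op 60.0
```

View pics/side_12.png

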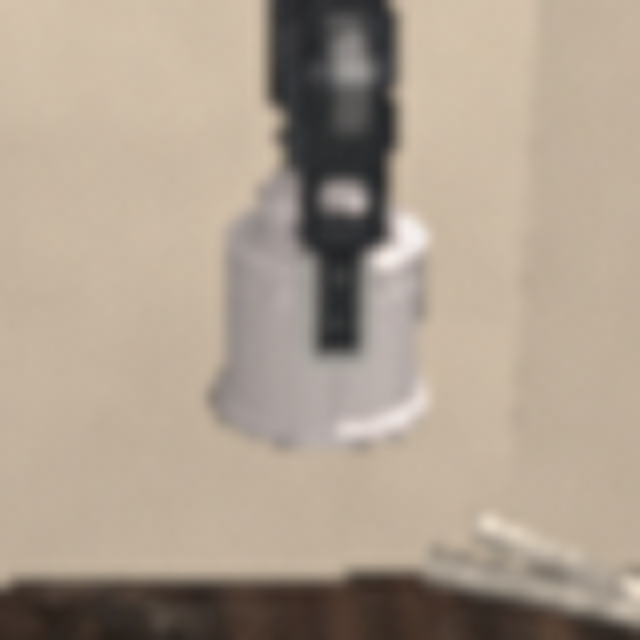

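{"fn": "move_arm", "kwargs": {"commands": [[0, 0, 0, 6, -45, 0, 255], [0, 0, 0, 12, -90, 0, 255], [0, 0, 0, 18, -135, 0, 255], [0, 0, 0, 23.4, -173.5, 0, 255], [0, 0, 0, 23.4, -173.5, 0, 255], [0, 0, 0, 23.4, -173.5, -8, 255], [0, 0, 0, 23.4, -173.5, -8, 255], [0, 0, 0, 23.4, -173.5, -8, 255]]}}

```text
time: 16.2
eef_pos: [0.6034, 0.131, 0.1153]
tcp_rot: [0.499, 0.501, -0.501, 0.5]
contact_force: [-0.4, -0.1, -3.3]
opening: 0.706
```

```bash
python3 - <<'E'
from look import *
s=st();look("13",s["eef_pos"],40,8);st()
r=np.load("side_13.npz")
g=r["color"].astype(int)
for z in(.082,.06,.12,.135): print(z,proj(r,(.6014,.13,z)))
E
```

```text
t 16.2 tcp [603.4 131.  115.3] x [-0.002 -0.    -1.   ] jaw [ 0.001 -1.     0.   ] yaw -90.0 q6 1.62 F [-0.4 -0.1 -3.3] op 60.0
top crop origin 201 138 x 8
side crop origin 283 113 x 8
t 16.3 tcp [604.2 131.  116.6] x [-0. -0. -1.] jaw [ 0.001 -1.     0.   ] yaw -89.9 q6 1.62 F [ 0.1 -0.9 -2.7] op 59.8
0.082 [321.88514253 167.29157696]
0.06 [321.4877686  175.74503961]
0.12 [322.59592818 152.17080686]
0.135 [322.88539555 146.01287498]
```

View pics/side_13.png

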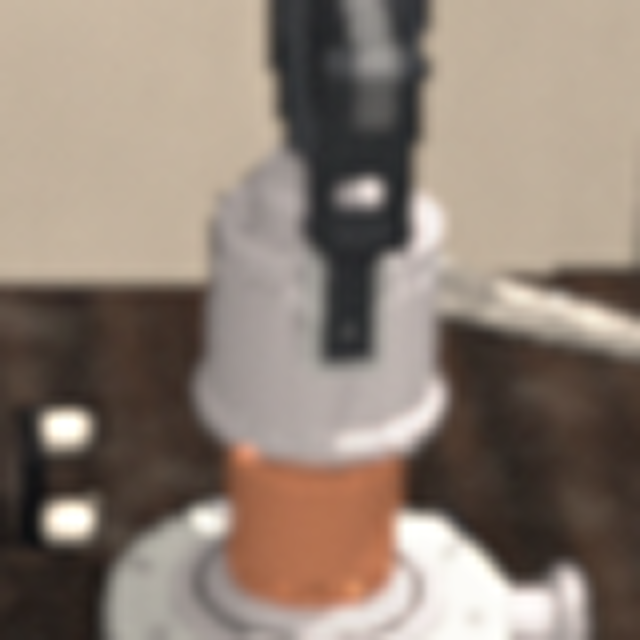

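View pics/top_13.png

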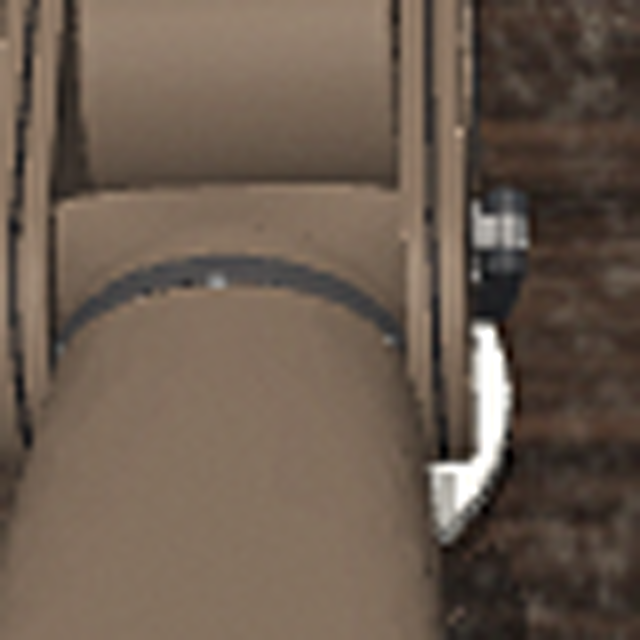

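{"fn": "move_arm", "kwargs": {"commands": [[0, 0, 0, -1, -1.2, -8, 255], [0, 0, 0, -1, -1.2, -16, 255], [0, 0, 0, -1, -1.2, -24, 255], [0, 0, 0, -1, -1.2, -32, 255], [0, 0, 0, -1, -1.2, -32, 255]]}}

```text
time: 16.8
eef_pos: [0.6018, 0.1297, 0.0824]
tcp_rot: [0.499, 0.501, -0.501, 0.499]
contact_force: [0.3, 0.8, -3.9]
opening: 0.707
```

{"fn": "move_arm", "kwargs": {"commands": [[0, 0, 0, 1.0, 0, -8, 255], [0, 0, 0, 1.0, 0, -16, 255], [0, 0, 0, 1.0, 0, -21, 255], [0, 0, 0, 1.0, 0, -21, 255], [0, 0, 0, 1.0, 0, -21, 255]]}}

```text
time: 17.3
eef_pos: [0.6029, 0.1297, 0.0613]
tcp_rot: [0.499, 0.501, -0.501, 0.499]
contact_force: [0.2, 1.1, -3.7]
opening: 0.704
```

```bash
python3 - <<'E'
from look import *
s=st();look("14",s["eef_pos"],40,8);st()
E
```

```text
t 17.3 tcp [602.9 129.7  61.3] x [-0.004 -0.001 -1.   ] jaw [ 0.001 -1.     0.001] yaw -90.0 q6 1.62 F [ 0.2  1.1 -3.7] op 59.8
top crop origin 203 143 x 8
side crop origin 282 135 x 8
t 17.4 tcp [603.3 129.7  61.9] x [-0.003 -0.001 -1.   ] jaw [ 0.001 -1.     0.001] yaw -90.0 q6 1.62 F [ 0.9 -0.5 -3. ] op 60.1
```

View pics/side_14.png

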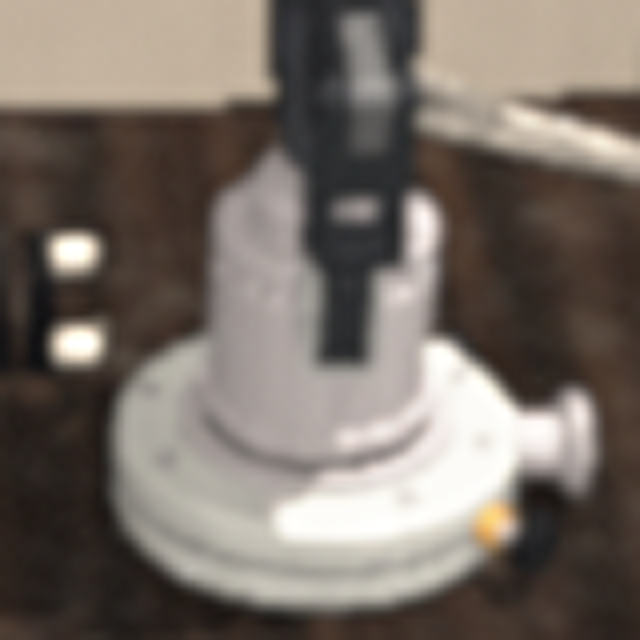

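{"fn": "move_arm", "kwargs": {"commands": [[0, -0.003, 0, -0.3, 0, -3, 255], [0, -0.003, 0, -0.3, 0, -6.5, 255], [0, -0.003, 0, -0.3, 0, -6.5, 255], [0, -0.003, 0, -0.3, 0, -6.5, 255]]}}

```text
time: 17.8
eef_pos: [0.6034, 0.1297, 0.0569]
tcp_rot: [0.5, 0.5, -0.5, 0.501]
contact_force: [-3.4, -0.0, 5.4]
opening: 0.705
```

{"fn": "move_arm", "kwargs": {"commands": [[0, 0, 0, 0, 0, 0, 50], [0, 0, 0, 0, 0, 0, 20], [0, 0, 0, 0, 0, 0, 0], [0, 0, 0, 0, 0, 0, 0], [0, 0, 0, 0, 0, 0, 0], [0, 0, 0, 0, 0, 40, 0], [0, 0, 0, 0, 0, 90, 0], [0, 0, 0, -30, -20, 120, 0], [0, 0, 0, -60, -60, 120, 0], [0, 0, 0, -60, -110, 120, 0], [0, 0, 0, -60, -150, 120, 0], [0, 0, 0, -60, -150, 120, 0]]}}

```text
time: 19.0
eef_pos: [0.5434, -0.0242, 0.1773]
tcp_rot: [-0.501, -0.498, 0.501, -0.5]
contact_force: [0.2, 0.9, 0.1]
opening: 1.0
```

```bash
python3 - <<'E'
from look import *
s=st();look("15",(.602,.18,.06),55,6);st()
a=cv2.imread("pics/top_15.png");b=cv2.imread("pics/side_15.png");cv2.imwrite("pics/both_15.png",cv2.resize(np.hstack([a,b]),None,fx=.6,fy=.6))
for n in("top","side"):
  r=np.load(n+"_15.npz");print(n,"neck",fit(r,(.602,.129),.106,.0185,.003),"shoulder",fit(r,(.602,.129),.092,.031,.003),"win",fit(r,(.45,.284),.016,.029,.0025))
E
```

```text
t 19.0 tcp [543.4 -24.2 177.3] x [ 0.002 -0.002 -1.   ] jaw [-0.004 -1.     0.002] yaw -90.2 q6 1.35 F [0.2 0.9 0.1] op 85.0
top crop origin 169 129 x 6
side crop origin 264 109 x 6
t 19.1 tcp [543.4 -20.9 176.9] x [ 0.001 -0.    -1.   ] jaw [-0.001 -1.     0.   ] yaw -90.1 q6 1.35 F [-0.1  0.2 -0.7] op 84.9
top neck [6.007e-01 1.317e-01 2.070e-02 6.005e-01 1.319e-01 1.057e-01 7.900e+01] shoulder [6.012e-01 1.316e-01 3.120e-02 6.016e-01 1.316e-01 9.190e-02 1.720e+02] win [4.505e-01 2.862e-01 2.920e-02 4.503e-01 2.860e-01 1.570e-02 2.170e+02]
side neck [6.001e-01 1.251e-01 2.310e-02 6.002e-01 1.251e-01 1.052e-01 9.500e+01] shoulder [6.004e-01 1.264e-01 3.180e-02 6.018e-01 1.236e-01 9.190e-02 1.610e+02] win [4.497e-01 2.803e-01 3.110e-02 4.500e-01 2.794e-01 1.590e-02 1.700e+02]
```

View pics/both_15.png

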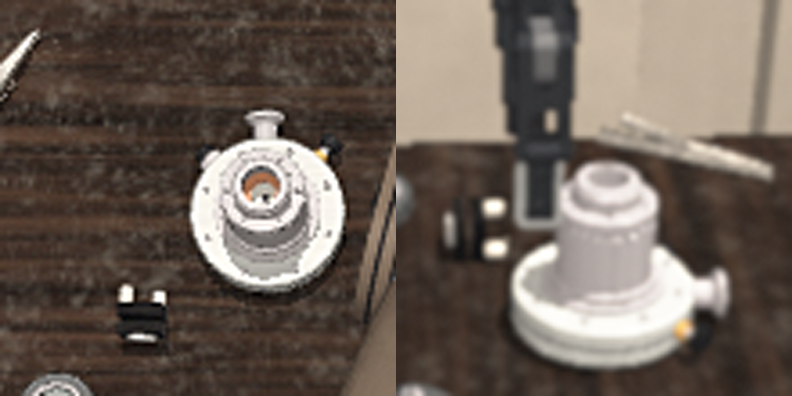

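{"fn": "move_arm", "kwargs": {"commands": [[0, 0, 0, -92, 304.5, 0, 0], [0, 0, 0, -92, 304.5, 0, 0], [0, 0, 0, -92, 304.5, 0, 0], [0, 0, 0, -92, 304.5, 0, 0], [0, 0, 0, -92, 304.5, 0, 0], [0, 0, 0, -92, 304.5, 0, 0], [0, 0, 0, -92, 304.5, 0, 0], [0, 0, 0, -92, 304.5, -50, 0], [0, 0, 0, -92, 304.5, -100, 0], [0, 0, 0, -92, 304.5, -130, 0], [0, 0, 0, -92, 304.5, -130, 0], [0, 0, 0, -92, 304.5, -130, 0]], "newtons": 60}}

```text
time: 20.3
eef_pos: [0.451, 0.2846, 0.047]
tcp_rot: [0.5, 0.5, -0.5, 0.5]
contact_force: [0.5, 1.1, 1.1]
opening: 1.003
```

```bash
python3 - <<'E'
from look import *
s=st();look("16",(.4515,.284,.04),40,8);st()
E
```

```text
t 20.3 tcp [451.  284.6  47. ] x [ 0. -0. -1.] jaw [ 0. -1.  0.] yaw -90.0 q6 1.94 F [0.5 1.1 1.1] op 85.3
top crop origin 143 201 x 8
side crop origin 216 113 x 8
t 20.4 tcp [453.1 284.8  49.4] x [ 0.005  0.002 -1.   ] jaw [-0.    -1.    -0.002] yaw -90.0 q6 1.94 F [0.8 0.2 0.4] op 85.2
```

View pics/side_16.png

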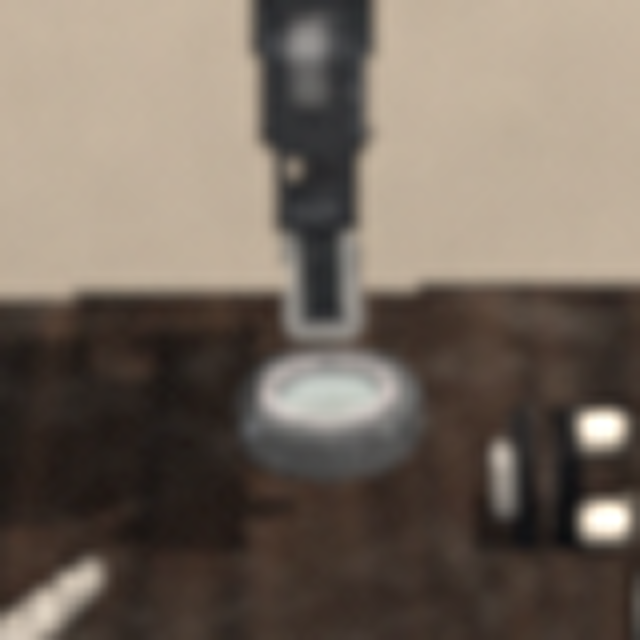

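{"fn": "move_arm", "kwargs": {"commands": [[-0.002, 0.005, 0, -2.5, -0.5, -20, 0], [-0.002, 0.005, 0, -2.5, -0.5, -40, 0], [-0.002, 0.005, 0, -2.5, -0.5, -52, 0], [-0.002, 0.005, 0, -2.5, -0.5, -52, 0], [-0.002, 0.005, 0, -2.5, -0.5, -52, 0]]}}

```text
time: 20.9
eef_pos: [0.4515, 0.2847, -0.0014]
tcp_rot: [0.501, 0.499, -0.5, 0.5]
contact_force: [-0.0, 0.3, 0.8]
opening: 1.003
```

{"fn": "move_arm", "kwargs": {"commands": [[0, 0, 0, 0, 0, 0, 60], [0, 0, 0, 0, 0, 0, 90], [0, 0, 0, 0, 0, 0, 255], [0, 0, 0, 0, 0, 0, 255], [0, 0, 0, 0, 0, 0, 255], [0, 0, 0, 0, 0, 0, 255]]}}

```text
time: 21.5
eef_pos: [0.4528, 0.2852, 0.0006]
tcp_rot: [0.501, 0.499, -0.499, 0.501]
contact_force: [-1.4, -0.7, 5.9]
opening: 0.648
```

```bash
python3 - <<'E'
from look import *
s=st();look("17",(.4515,.284,.04),40,8);st()
E
```

```text
t 21.5 tcp [452.8 285.2   0.6] x [ 0.004  0.001 -1.   ] jaw [-0.    -1.    -0.001] yaw -90.0 q6 1.94 F [-1.4 -0.7  5.9] op 55.0
top crop origin 143 201 x 8
side crop origin 216 113 x 8
t 21.6 tcp [452.8 285.2   0.6] x [ 0.004  0.001 -1.   ] jaw [-0.    -1.    -0.001] yaw -90.0 q6 1.94 F [-0.7 -0.9  6.6] op 54.7
```

View pics/side_17.png

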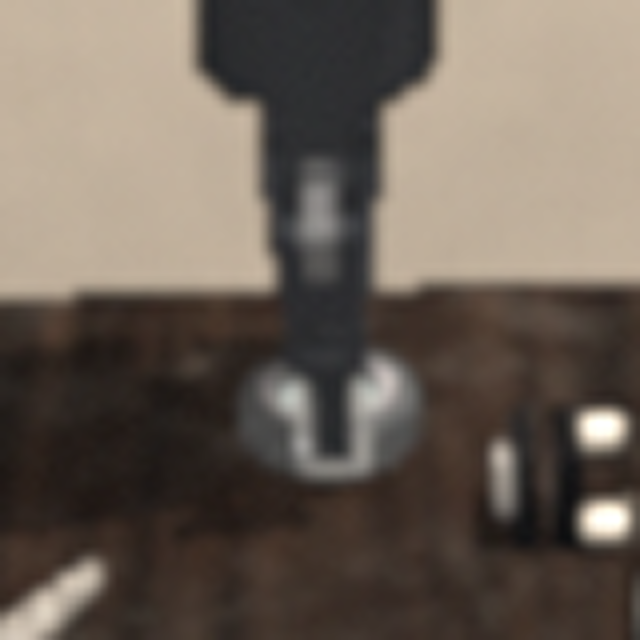

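{"fn": "move_arm", "kwargs": {"commands": [[0, 0, 0, 0, 0, 20, 255], [0, 0, 0, 0, 0, 60, 255], [0, 0, 0, 0, 0, 110, 255], [0, 0, 0, 0, 0, 145, 255], [0, 0, 0, 0, 0, 145, 255], [0, 0, 0, 35, -35, 145, 255], [0, 0, 0, 70, -70, 145, 255], [0, 0, 0, 105, -105, 145, 255], [0, 0, 0, 135, -140, 145, 255], [0, 0, 0, 151, -155.5, 140, 255], [0, 0, 0, 151, -155.5, 130, 255], [0, 0, 0, 151, -155.5, 130, 255]]}}

```text
time: 22.8
eef_pos: [0.6016, 0.1294, 0.1272]
tcp_rot: [-0.5, -0.5, 0.501, -0.499]
contact_force: [-1.2, 0.4, -2.3]
opening: 0.643
```

```bash
python3 - <<'E'
from look import *
s=st();look("18",s["eef_pos"],40,8);st()
E
```

```text
t 22.8 tcp [601.6 129.4 127.2] x [-0.002  0.001 -1.   ] jaw [-0.001 -1.    -0.001] yaw -90.1 q6 1.62 F [-1.2  0.4 -2.3] op 54.6
top crop origin 201 137 x 8
side crop origin 282 109 x 8
t 22.9 tcp [602.  130.6 129. ] x [ 0.001  0.001 -1.   ] jaw [ 0.001 -1.    -0.001] yaw -90.0 q6 1.62 F [-0.3  0.  -0.7] op 55.1
```

View pics/side_18.png

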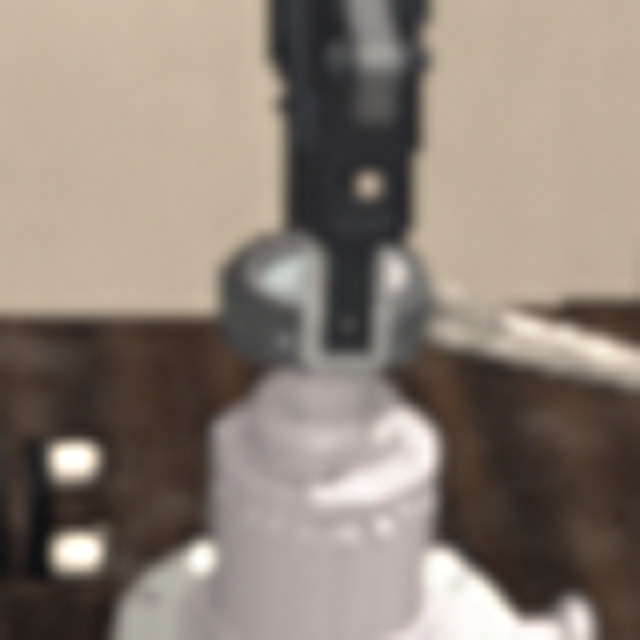

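{"fn": "move_arm", "kwargs": {"commands": [[0, 0, 0, 1.5, -0.8, -8, 255], [0, 0, 0, 1.5, -0.8, -16, 255], [0, 0, 0, 1.5, -0.8, -23, 255], [0, 0, 0, 1.5, -0.8, -28, 255], [0, 0, 0, 1.5, -0.8, -31, 255], [0, 0, 0, 1.5, -0.8, -32, 255], [0, 0, 0, 1.5, -0.8, -32, 255]]}}

```text
time: 23.6
eef_pos: [0.6034, 0.13, 0.0988]
tcp_rot: [0.5, 0.501, -0.5, 0.5]
contact_force: [-4.4, 0.0, 5.9]
opening: 0.649
```

```bash
python3 - <<'E'
from look import *
s=st();look("19",s["eef_pos"],40,8);st()
E
```

```text
t 23.6 tcp [603.4 130.   98.8] x [-0.001  0.001 -1.   ] jaw [ 0.001 -1.    -0.001] yaw -90.0 q6 1.62 F [-4.4  0.   5.9] op 55.2
top crop origin 201 140 x 8
side crop origin 283 120 x 8
t 23.7 tcp [603.4 130.   98.8] x [-0.     0.001 -1.   ] jaw [ 0.001 -1.    -0.001] yaw -90.0 q6 1.62 F [-4.1  0.3  7.2] op 54.9
```

View pics/side_19.png

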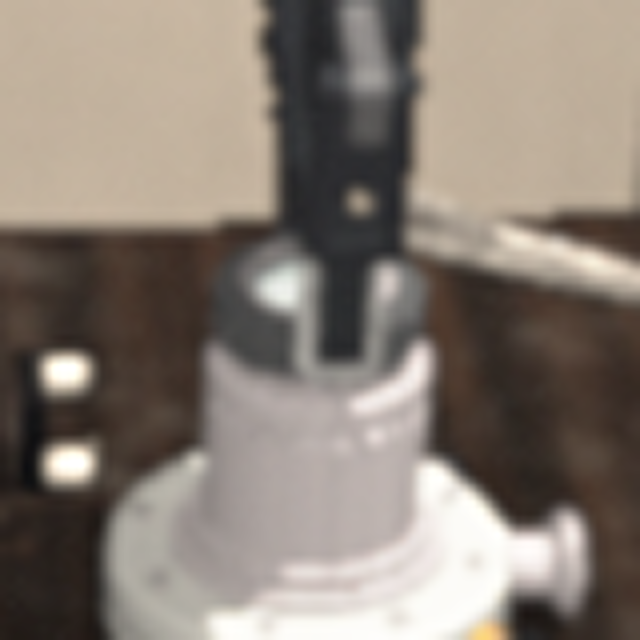

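Home height (98.8 vs 98.6 expected) with contact. Release and back off.

{"fn": "move_arm", "kwargs": {"commands": [[0, 0, 0, 0, 0, 0, 60], [0, 0, 0, 0, 0, 0, 30], [0, 0, 0, 0, 0, 0, 0], [0, 0, 0, 0, 0, 0, 0], [0, 0, 0, 0, 0, 0, 0], [0, 0, 0, 0, 0, 40, 0], [0, 0, 0, 0, 0, 90, 0], [0, 0, 0, -30, -20, 110, 0], [0, 0, 0, -60, -60, 110, 0], [0, 0, 0, -60, -110, 110, 0], [0, 0, 0, -60, -160, 110, 0], [0, 0, 0, -60, -160, 110, 0]]}}

```text
time: 24.9
eef_pos: [0.5433, -0.0349, 0.2092]
tcp_rot: [-0.501, -0.498, 0.501, -0.499]
contact_force: [-0.8, 0.5, 0.3]
opening: 0.997
```

```bash
python3 - <<'E'
from look import *
s=st();look("20",(.602,.18,.06),55,6);st()
a=cv2.imread("pics/top_20.png");b=cv2.imread("pics/side_20.png");cv2.imwrite("pics/both_20.png",cv2.resize(np.hstack([a,b]),None,fx=.6,fy=.6))
for n in("top","side"):
  r=np.load(n+"_20.npz");print(n,"cap",fit(r,(.602,.129),.114,.029,.003),"shoulder",fit(r,(.602,.129),.092,.031,.003),"blank",fit(r,(.4765,.0145),.016,.029,.0025),"mm",fit(r,(.522,.222),.034,.02))
E
```

```text
t 24.9 tcp [543.3 -34.9 209.2] x [ 0.001 -0.001 -1.   ] jaw [-0.006 -1.     0.001] yaw -90.3 q6 1.33 F [-0.8  0.5  0.3] op 84.8
top crop origin 169 129 x 6
side crop origin 264 109 x 6
t 25.0 tcp [543.3 -30.9 208.8] x [-0.     0.002 -1.   ] jaw [-0.002 -1.    -0.002] yaw -90.1 q6 1.33 F [-0.1 -0.1 -0. ] op 84.7Traceback (most recent call last):
  File "<stdin>", line 5, in <module>
  File "m.py", line 6, in fit
    (x,y),R_=cv2.minEnclosingCircle(q)
             ~~~~~~~~~~~~~~~~~~~~~~^^^
cv2.error: OpenCV(4.12.0) /io/opencv/modules/imgproc/src/shapedescr.cpp:201: error: (-215:Assertion failed) count >= 0 && (depth == CV_32F || depth == CV_32S) in function 'minEnclosingCircle'
```

View pics/both_20.png

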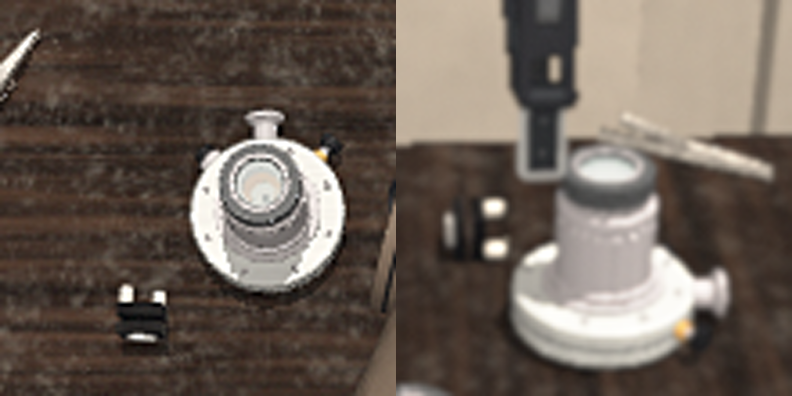

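```bash
python3 - <<'E'
from look import *
for n in("top","side"):
  r=np.load(n+"_20.npz");
  for k,a in dict(cap=((.602,.129),.114,.029,.004),blank=((.4765,.0145),.016,.029,.0025),mm=((.522,.222),.034,.02),obj=((.493,-.117),.05,.0135)).items():
    try: print(n,k,fit(r,*a))
    except Exception: print(n,k,"hidden")
E
```

```text
top cap [6.005e-01 1.322e-01 2.940e-02 6.011e-01 1.314e-01 1.134e-01 3.350e+02]
top blank hidden
top mm [5.228e-01 2.242e-01 2.150e-02 5.222e-01 2.246e-01 3.330e-02 1.150e+02]
top obj [ 4.918e-01 -1.159e-01  8.600e-03  4.918e-01 -1.184e-01  4.840e-02
  2.100e+01]
side cap [6.023e-01 1.264e-01 3.180e-02 6.006e-01 1.265e-01 1.131e-01 2.740e+02]
side blank [4.767e-01 1.210e-02 3.050e-02 4.780e-01 1.200e-02 1.580e-02 3.310e+02]
side mm [5.196e-01 2.176e-01 2.340e-02 5.220e-01 2.174e-01 3.330e-02 7.700e+01]
side obj [ 4.924e-01 -1.226e-01  1.390e-02  4.933e-01 -1.225e-01  4.880e-02
  7.100e+01]
```

{"fn": "move_arm", "kwargs": {"commands": [[0, 0, 0, 0, 0, 20, 0], [0, 0, 0, 0, 0, 20, 0], [0, 0, 0, 0, 0, 20, 0]]}}

```text
time: 25.3
eef_pos: [0.5437, -0.0298, 0.2289]
tcp_rot: [0.501, 0.5, -0.499, 0.5]
contact_force: [-0.4, 0.2, -0.1]
opening: 1.0
```

All parts are home and the bystanders are unmoved, so I'm handing in the job.

```bash
python3 -c "
from plant import ctrl
print(ctrl.sign_off())"
```

```text
the job is handed in; nothing more can be done
None
```

The cryostat is loaded: the puck stands on the cold finger, with the copper shield, the steel shroud and the window cap set over it in that order. Each part was released and checked before the next went on. I handed the job in at about 25 s with the gripper open and the arm clear; no verdict was reported.

**Last checks:**
- **Heights:** the tops of the shield, shroud and cap came out at about 82, 106 and 113–114 mm. Fully home would be 82, 106 and 114 mm, so each is within 1 mm.
- **Centring:** in the top view the puck, shield, shroud and cap all lie within about 2 mm of the axis, and they look level.
- **Puck inside:** I last measured the puck itself before the shield went on. After the shroud went on it could still be seen through the top hole.
- **Things to leave:** the mirror mount and objective were within about 5 mm of their starting readings. The blanking cap was unmoved in the side view, and the arm hid it from the top camera.

**Disagreement:** the two cameras differed by about 4–8 mm in y. I took positions from the top view, corrected by where the arm had placed the puck and shield.

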